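# Make up a flanged joint on a pipe stub

## Task

Make up the flange joint on the pipe stub: set the flanged sleeve over the two guide pins, turned so that its holes line up, until it lies flush on the stub's flange, then the neck flange over the pins and the sleeve's tube in the same way. Then stand up each big socket screw that lies on the table and drop it, head uppermost, through a free hole of its own until its head rests on the neck flange. Leave the oil can, gear and tape measure alone.

Things in the scene. Friction and masses are not known exactly. Their poses are not given: they have to be found in the camera images.
- stub: grey pipe stub fixed to the table on a 110 x 110 x 10 mm foot plate; origin on the pipe's axis at table height, z up. On top is a flange 136 mm across, 14 mm thick, with six positions on a circle of 50 mm radius at 0, 60, .. 300 degrees from its x axis: upright guide pins at 0 and 180, open through holes 21 mm wide at 60, 120, 240 and 300, nothing below but foot plate and table
- stub_face (a point): centre of the stub flange's upper face, on the pipe's axis, 75 mm above the table; same axes as the stub. The two steel guide pins, 17 mm across with round noses, stand 40 mm above this face
- sleeve: flanged sleeve, dull aluminium, about 0.3 kg: round plate 136 mm across, 10 mm thick, with a tube 36 mm across in its middle, top 55 mm above the plate's underside. Six through holes 20 mm wide on a circle of 50 mm radius at 0, 60, .. 300 degrees from its x axis; any may take a pin. Origin: centre of the plate's underside, z up along the tube. Starts plate down on the table
- flange: neck flange, steel, about 0.5 kg: round plate 136 mm across, 14 mm thick, with a neck 58 mm across (bore 46 mm), top 50 mm above the plate's underside. Six through holes 19 mm wide on a circle of 50 mm radius at 0, 60, .. 300 degrees from its x axis. Origin: centre of the plate's underside, z up. Starts plate down on the table; seated on the sleeve, origin 10 mm above the stub's face
- screw_1: one of up to three like bright steel socket screws (may be absent), 0.16 kg, lying: head 26 mm across, 16 mm high; shank 16 mm across, 70 mm long, tip chamfered 2 mm. Origin on the axis under the head; +z along the axis towards the head (top +16 mm, tip -70 mm). Starts with the head to the robot's right, 0.07 rad higher; can roll. Any free hole will do; seated, its origin is level with the flange plate's top
- screw_2: one of up to three like bright steel socket screws (may be absent), 0.16 kg, lying: head 26 mm across, 16 mm high; shank 16 mm across, 70 mm long, tip chamfered 2 mm. Origin on the axis under the head; +z along the axis towards the head (top +16 mm, tip -70 mm). Starts with the head to the robot's right, 0.07 rad higher; can roll. Any free hole will do; seated, its origin is level with the flange plate's top
- screw_3: one of up to three like bright steel socket screws (may be absent), 0.16 kg, lying: head 26 mm across, 16 mm high; shank 16 mm across, 70 mm long, tip chamfered 2 mm. Origin on the axis under the head; +z along the axis towards the head (top +16 mm, tip -70 mm). Starts with the head to the robot's right, 0.07 rad higher; can roll. Any free hole will do; seated, its origin is level with the flange plate's top
- oil_can: bystander: red oil can 56 mm across and 137 mm high, standing; origin at the centre of its underside. Leave it alone
- gear: bystander: steel gear 60 mm across and 21 mm high, lying; origin at the centre of its underside. Leave it alone
- tape_measure: bystander: yellow tape measure 37 x 77 x 60 mm, standing; origin at the centre of its underside. Leave it alone
- box_pile_base: fixed obstacle: pile of clear plastic trays about 260 mm long (along x), 160 mm wide and 155 mm high; origin under its middle, given only to steer round it. Behind the work stand, fixed, stacked bins up to 440 mm high (their front 0.3 m beyond this origin) and to their right a parts cabinet with cartons on top up to 430 mm (front 0.35 m beyond)

How it is judged:
On the way, in this order (a step that is already met when the one before it is completed fails the run):
1. the flanged sleeve lies flush on the stub's flange, both guide pins through its holes (z of sleeve in the frame of stub_face below 0.003 m and horizontal distance between sleeve and stub_face below 0.004 m and angle between sleeve's own z axis and vertical below 0.05 rad), for 0.2 s.
2. the neck flange lies flush on the sleeve's plate, both guide pins through its holes (z of flange in the frame of stub_face between 0.006 and 0.0135 m and horizontal distance between flange and stub_face below 0.004 m and angle between flange's own z axis and vertical below 0.05 rad), for 0.2 s.
At the end, for the whole second after the job is handed in: Sleeve flush on the stub (within 3 mm, centred within 4 mm) and neck flange flush on the sleeve's plate (within 3.5 mm, centred within 4 mm), pins through both; every screw present hangs head up in a free hole, head down on the flange within 3.5 mm, within 0.12 rad of vertical; all at rest (all of step 1 and all of step 2 and z of screw_1 in the frame of stub_face between 0.02 and 0.0275 m and angle between each of screw_1, screw_2, screw_3's own z axis and vertical below 0.12 rad and horizontal distance between screw_1 and stub_face between 0.044 and 0.056 m and linear speed of each of screw_1, screw_2, screw_3, sleeve, flange below 0.02 m/s and z of screw_2 in the frame of stub_face between 0.02 and 0.0275 m and horizontal distance between screw_2 and stub_face between 0.044 and 0.056 m and z of screw_3 in the frame of stub_face between 0.02 and 0.0275 m and horizontal distance between screw_3 and stub_face between 0.044 and 0.056 m); the robot touches nothing.
It fails at once if the oil can is pushed more than 6 cm or knocked over (distance of oil_can from where it was at the start of the episode above 0.06 m or angle between oil_can's own z axis and vertical above 0.7 rad).
It fails at once if the gear is pushed more than 6 cm or knocked over (distance of gear from where it was at the start of the episode above 0.06 m or angle between gear's own z axis and vertical above 0.7 rad).
It fails at once if the tape measure is pushed more than 6 cm or knocked over (distance of tape_measure from where it was at the start of the episode above 0.06 m or angle between tape_measure's own z axis and vertical above 0.7 rad).
Of screw_1, screw_2, screw_3 only 2 to 3 are there at a start; the rules pass over those that are not, and their reading is None.
At some moment in a run one of screw_1, screw_2, screw_3, sleeve, flange may be knocked a few centimetres aside while the robot is not near it.
It also fails if it takes over 210 s, if anything falls off the work surface, if the arm or the gripper's body presses on something with over 40 N, if the wrist force passes 120 N, or if a joint passes its speed limit or range.

## Robot

A 6-joint arm with a two-finger parallel gripper is mounted at the origin on a cart in front of the work surface, level with it; the furniture and walls round the work are solid. World frame = base frame: x ahead of the robot, y to its left, z up, the work surface at z = 0. Lengths are in m, angles in rad, forces in N, time in s.
With the tool pointing down it reaches from about 0.3 to 0.875 m from the base axis. Payload 6.4 kg.
Tool frame: the origin (TCP) lies between the finger pads; the fingertips stand 8 mm ahead of it and the grasp point (between the pads) lies 11 mm behind it (ctrl.finger_overhang is the distance from the TCP to the fingertips, in m); z points along the fingers, y is the line along which they close (so a half turn about z gives the same grasp; the last joint's range is limited). The gripper opens to 85 mm and grips with 20 to 120 N. Pads are 22 mm wide; open, the fingers measure 114 mm over their backs; the gripper's body (76 mm by 85 mm) begins 54 mm behind the grasp point. The pads swing forward as they close: fully open they stand 13 mm farther back than shut.
Start: joints at [-1.443, 0.181, 1.607, -0, 1.354, -0.206], TCP at [0.188, -0.543, 0.239] pointing down, gripper open.
Joint ranges: [-2.99, 2.99], [-0.89, 2.07], [0.3, 2.58], [-1.14, 4.28], [0, 2.63], [-3.12, 3.12]. Speed limits (rad/s): [2.57, 2.57, 3.01, 3.14, 3.14, 3.14].

## Interface

Orientations are given as a unit quaternion [w, x, y, z].
In Python, from bench import ctrl, camera gives the robot as it stands.
- The arm moves only by the shell command python3 -m pendant 'ROWS' [OPENING]. ROWS is JSON, a list of rows, each a list of 6 numbers: the shift along the world's x, y, z normalised to -1 to 1, where 1 is 200 mm, then the turn, a rotation vector about the world's x, y, z normalised to -1 to 1, where 1 is pi/2 rad. In form: [[dx, dy, dz, rx, ry, rz], ...]. A call has exactly 10 rows; each row shifts and turns the commanded pose from where the row before left it; what a row does not reach is not made up. A row lasts 1/8 s, in which the tool goes at most 62.5 mm and 10.7 degrees, less where a joint would pass 70% of its speed; a pose out of reach is approached as far as the arm can. A call with a number of a shift or a turn outside -1 to 1 is refused whole. A call with a gripper value outside its range is refused whole. OPENING is the opening, from -1 (shut) to 1 (fully open), set as the call begins (- or left out, the last holds). The fingers move at their own pace and stop on an object; the grip force is fixed at half the most. Time passes only in rows, so rows that do not move let the fingers close, or fill a call up. It gives the time, the measured TCP pose, the force, the opening and the grip force at its end, in the units of the state.
- ctrl.get_obs(): the state, without advancing time (a new reading comes with each control period).
- camera(name): name is "side" or "top" or "wrist"; returns a dict with "color" (420x560x3 uint8, blue, green, red), "fx", "fy", "cx", "cy" (pixels), "xyz" and "rotation" of the camera in the world; the wrist camera has in their place "hand_eye" (4x4, takes a point from camera to tool coordinates, whose origin is the TCP and whose axes are the flange's). Camera axes: x right, y down, z forward; pixel columns grow to the right and rows downward; lengths in m; the calibration is good to about 2 mm. The wrist camera is an equidistant fisheye: a pixel r from the principal point sees the ray r / f radians off the axis. A picture is of the moment at which its call begins: read the wrist's pose just before it. There is no depth.
- ctrl.hand_in(): hands the job in; it is judged then, once.
The state is a dict: "time_s": time; "q": joint angles; "dq": joint speeds; "joint_efforts": joint torques, N m; "eef_pos": TCP position; "eef_rot": TCP orientation; "wrist_force": force on the tool from outside, world axes, zero at the start; "torque": the same for the moment, N m; "opening": opening from 0.0 (shut) to 1.0 (fully open); "grasp_force": force on a finger pad.
Only numpy, scipy, OpenCV 4.12 (cv2) and the standard library are available. Lean on these libraries where they do the work, as an engineer would, in place of code of your own. Each camera call takes 0.05 s, during which the arm holds its last target. There are 200 camera calls.

## Working session

There is one attempt and no reset: what is moved stays moved. The work goes in short steps, Python scripts to look and compute and a shell command to move; the robot and the scene stay as the last step left them, time stands still between calls to the robot, and variables do not carry over. Pictures are saved under pics/ and viewed, at most 14 in all, crops included, and the job is handed in when it is done.

```bash
ls; mkdir -p pics
python3 - <<'E'
from bench import ctrl,camera
import cv2,numpy as np
o=ctrl.get_obs();print(o)
print(ctrl.finger_overhang)
for n in("top","side","wrist"):
    c=camera(n);cv2.imwrite(f"pics/{n}0.png",c["color"]);print(n,{k:(np.round(v,4).tolist()) for k,v in c.items() if k!="color"})
E
```

```text
pics
{'time_s': 0.0, 'q': array([-1.44330415e+00,  1.81510950e-01,  1.60803342e+00,  2.21319384e-05,
        1.35377757e+00, -2.06299638e-01]), 'dq': array([-0.00073555,  0.00135786, -0.00051257,  0.00070792, -0.00048511,
        0.00021674]), 'joint_efforts': array([-9.15909072e-05, -4.44868433e+01, -3.51336050e+01, -2.44034854e-04,
        9.01222753e-03,  2.90746004e-05]), 'eef_pos': array([ 0.18833899, -0.54270762,  0.23838877]), 'eef_rot': array([-8.63547200e-04,  9.86105204e-01,  1.66119774e-01,  4.48573323e-05]), 'wrist_force': array([-0.55648249, -0.1984259 , -0.41221721]), 'torque': array([-0.01566598, -0.00556032,  0.02609172]), 'grasp_force': 0.0, 'opening': 1.0011121922510287}
0.008
top {'fx': 385.6431, 'fy': 385.6431, 'cx': 282.3296, 'cy': 207.1318, 'xyz': [0.4127, -0.0033, 1.02], 'rotation': [0.0578, -0.7036, 0.7075, -0.0319]}
side {'fx': 522.7997, 'fy': 522.7997, 'cx': 284.4655, 'cy': 207.8306, 'xyz': [0.1855, -0.9514, 1.0077], 'rotation': [-0.401, 0.9005, -0.1527, 0.0701]}
wrist {'fx': 325.1923, 'fy': 325.1923, 'cx': 286.6116, 'cy': 210.1516, 'hand_eye': [[-0.0006, -0.9489, -0.3157, 0.0807], [1.0, -0.0004, -0.0008, -0.0], [0.0006, -0.3157, 0.9489, -0.1353], [0.0, 0.0, 0.0, 1.0]]}
```

View pics/top0.png

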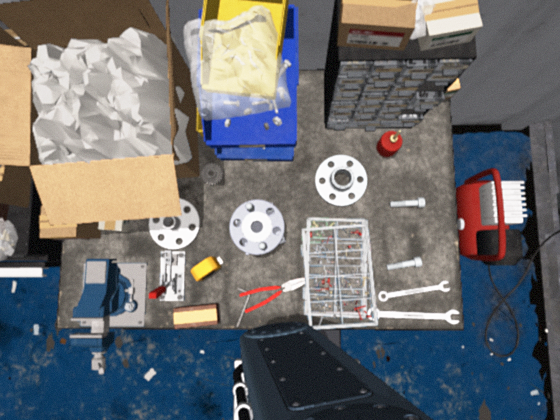

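View pics/side0.png

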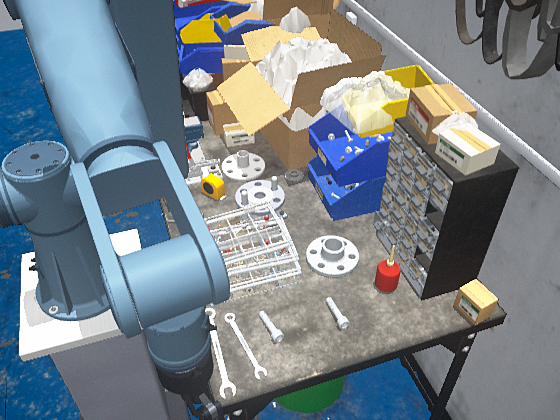

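Top view: sleeve at about (174,222), stub with pins (257,226), neck flange (341,180), two screws (407,203) and (404,264), and a tray pile at (340,270). Side view: the same objects, with the sleeve at (242,165), stub (260,195), flange (332,255), screws (271,327) and (337,313).

```bash
cat > h.py <<'E'
from bench import ctrl,camera
import cv2,numpy as np
from scipy.spatial.transform import Rotation as R
def rot(q): return R.from_quat(np.roll(q,-1))
def snap(n,save=None):
    o=ctrl.get_obs(); c=camera(n)
    if n=="wrist":
        T=np.eye(4);T[:3,:3]=rot(o["eef_rot"]).as_matrix();T[:3,3]=o["eef_pos"]
        c["T"]=T@np.array(c["hand_eye"])
    else:
        T=np.eye(4);T[:3,:3]=rot(c["rotation"]).as_matrix();T[:3,3]=c["xyz"];c["T"]=T
    c["n"]=n
    if save: cv2.imwrite(f"pics/{save}.png",c["color"])
    return c
def ray(c,u,v):
    x=(u-c["cx"])/c["fx"];y=(v-c["cy"])/c["fy"]
    if c["n"]=="wrist":
        r=np.hypot(x,y);s=np.sin(r)/max(r,1e-9);d=np.array([x*s,y*s,np.cos(r)])
    else: d=np.array([x,y,1.])/np.sqrt(x*x+y*y+1)
    return c["T"][:3,3],c["T"][:3,:3]@d
def plane(c,u,v,z):
    p,d=ray(c,u,v);return p+d*(z-p[2])/d[2]
def proj(c,P):
    p=np.linalg.inv(c["T"])@np.append(P,1);p=p[:3]
    if c["n"]=="wrist":
        t=np.arctan2(np.hypot(p[0],p[1]),p[2]);h=max(np.hypot(p[0],p[1]),1e-9)
        return np.array([c["cx"]+c["fx"]*t*p[0]/h,c["cy"]+c["fy"]*t*p[1]/h])
    return np.array([c["cx"]+c["fx"]*p[0]/p[2],c["cy"]+c["fy"]*p[1]/p[2]])
def tri(*obs):
    A=np.zeros((3,3));b=np.zeros(3)
    for c,u,v in obs:
        p,d=ray(c,u,v);M=np.eye(3)-np.outer(d,d);A+=M;b+=M@p
    X=np.linalg.solve(A,b);return X,[np.linalg.norm(np.cross(ray(*o)[1],X-ray(*o)[0])) for o in obs]
def ortho(c,x0,y0,z,w,px):
    """rectified view of plane z: image up=+x, left=+y; w metres, px pixels; centre x0,y0"""
    g=(np.arange(px)+.5)/px*w-w/2
    Y,X=np.meshgrid(y0-g,x0-g);P=np.stack([X,Y,np.full_like(X,z)],-1)
    Ti=np.linalg.inv(c["T"]);p=P@Ti[:3,:3].T+Ti[:3,3]
    if c["n"]=="wrist":
        h=np.hypot(p[...,0],p[...,1]);k=np.arctan2(h,p[...,2])/np.maximum(h,1e-9)
    else:k=1/p[...,2]
    return cv2.remap(c["color"],(c["cx"]+c["fx"]*p[...,0]*k).astype(np.float32),(c["cy"]+c["fy"]*p[...,1]*k).astype(np.float32),cv2.INTER_CUBIC)
E
python3 - <<'E'
from h import *
t=snap("top");s=snap("side")
for n,a,b in[("sleeve tubetop",(171,217),(243,155)),("stubtop",(257,226),(260,196)),("flange top",(343,179),(334,242)),("scr1 head",(422,203),(344,326)),("scr2 head",(418,264),(278,341))]:
    X,e=tri((t,*a),(s,*b));print(n,X.round(3),np.round(e,4))
c=[]
cs={"sleeve":(plane(t,174,222,.01),.01),"stub":(plane(t,257,226,.075),.075),"flange":(plane(t,341,180,.014),.014),"scr":(plane(t,405,232,.01),.01)}
for n,(P,z) in cs.items():
    print(n,P.round(3)); w=.16 if n!="scr" else .26
    c.append(ortho(t,P[0],P[1],z,w,390))
    c.append(ortho(s,P[0],P[1],z,w,390))
m=np.vstack([np.hstack(c[0:8:2]),np.hstack(c[1:8:2])])
cv2.imwrite("pics/m.png",cv2.resize(m,(800,400),interpolation=cv2.INTER_AREA))
E
```

```text
sleeve tubetop [0.506 0.317 0.055] [0.0066 0.0066]
stubtop [0.486 0.094 0.075] [0.0009 0.0009]
flange top [ 0.609 -0.122  0.062] [0.0037 0.0037]
scr1 head [ 0.55  -0.331  0.011] [0.0007 0.0007]
scr2 head [ 0.395 -0.316  0.006] [0.0026 0.0026]
sleeve [0.504 0.322 0.01 ]
stub [0.487 0.094 0.075]
flange [ 0.612 -0.122  0.014]
scr [ 0.474 -0.284  0.01 ]
```

View pics/m.png

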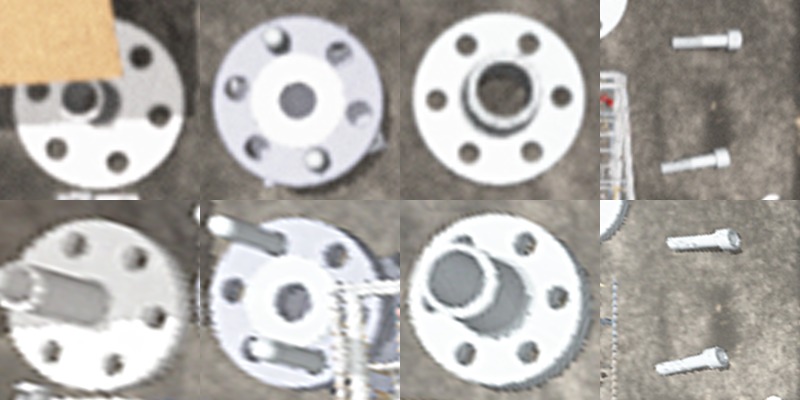

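The montage shows hole rings and pins clearly: pin line roughly 18° in world, and a carton flap overhanging the sleeve. I need the height of the flap.

Run:
```python
from h import *
s=cv2.imread("pics/side0.png");t=cv2.imread("pics/top0.png")
a=cv2.resize(s[40:220,180:350],None,fx=2.35,fy=2.35,interpolation=cv2.INTER_CUBIC)
b=cv2.resize(t[140:320,20:190],None,fx=2.35,fy=2.35,interpolation=cv2.INTER_CUBIC)
cv2.imwrite("pics/flap.png",np.hstack([a,b]));print(a.shape)
```

```text
(423, 400, 3)
```

View pics/flap.png

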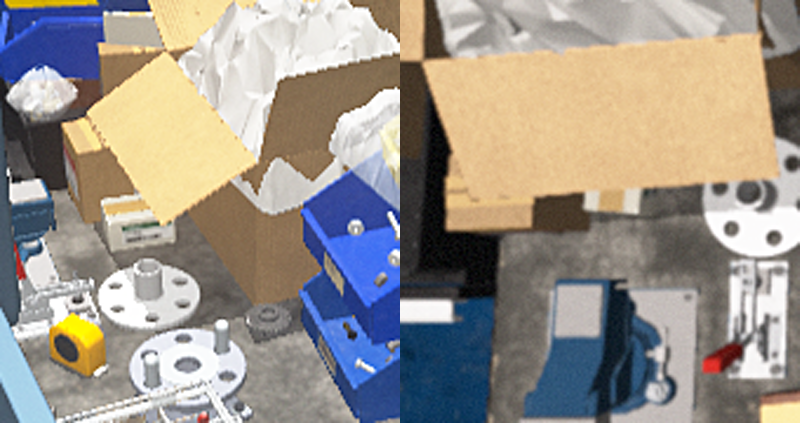

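Run:
```python
from h import *
t=snap("top");s=snap("side");k=2.35
for n,a,b in[("FR",(378,175),(165,222)),("HR",(360,35),(257,160)),("FL",(75,200),(92,117)),("HL",(25,60),(168,52))]:
    X,e=tri((t,20+a[0]/k,140+a[1]/k),(s,180+b[0]/k,40+b[1]/k));print(n,X.round(3),np.round(e,4))
X,e=tri((t,338,270),(s,254,235)) ;print(X,e)
# holes from rectified cells
def cell(c,u,v,P,z,ci): return P
for n,c,P,z,pts in [("slv top",t,plane(t,174,222,.01),.01,[(142,56),(57,149),(38,90),(160,116)]),("slv side",s,plane(t,174,222,.01),.01,[(74,45),(114,163),(136,59),(53,151)]),
 ("stub top",t,plane(t,257,226,.075),.075,[(-0+35,87),(160,112),(140,53),(56,148)]),("stub side",s,plane(t,257,226,.075),.075,[(33,90),(137,52),(159,115)]),
 ("fl top",t,plane(t,341,180,.014),.014,[(66,45),(132,149),(129,44),(69,153),(37,100),(161,96)]),("fl side",s,plane(t,341,180,.014),.014,[(127,43),(65,153),(159,96),(127,152)])]:
    for u,v in pts:
        print(n,np.round([P[0]+(100-v)*.0008,P[1]+(100-u)*.0008],4))
```

```text
FR [0.508 0.256 0.168] [0.0012 0.0012]
HR [0.628 0.258 0.23 ] [0.0001 0.0001]
FL [0.489 0.559 0.153] [0.0036 0.0036]
HL [0.609 0.569 0.226] [0.0001 0.0001]
[ 0.39605179 -0.09997083  0.13539757] [np.float64(0.01478963502168781), np.float64(0.014789635021687828)]
slv top [0.5394 0.2882]
slv top [0.465  0.3562]
slv top [0.5122 0.3714]
slv top [0.4914 0.2738]
slv side [0.5482 0.3426]
slv side [0.4538 0.3106]
slv side [0.537 0.293]
slv side [0.4634 0.3594]
stub top [0.4975 0.1458]
stub top [0.4775 0.0458]
stub top [0.5247 0.0618]
stub top [0.4487 0.129 ]
stub side [0.4951 0.1474]
stub side [0.5255 0.0642]
stub side [0.4751 0.0466]
fl top [ 0.6562 -0.0945]
fl top [ 0.573  -0.1473]
fl top [ 0.657  -0.1449]
fl top [ 0.5698 -0.0969]
fl top [ 0.6122 -0.0713]
fl top [ 0.6154 -0.1705]
fl side [ 0.6578 -0.1433]
fl side [ 0.5698 -0.0937]
fl side [ 0.6154 -0.1689]
fl side [ 0.5706 -0.1433]
```

Carton flap's front edge stands at x≈0.505, z≈0.165, right over the sleeve's axis (0.501,0.324), so the sleeve must be gripped with a tilted tool. First I'll go and look from near.

```bash
python3 -m pendant '[[0.25,0.1,0.1,0,0,0.11],[0.25,0.1,0.1,0,0,0.11],[0.25,0.1,0.1,0,0,0.11],[0.25,0.1,0.1,0,0,0.11],[0,0.3,0,0,0,0.11],[0,0.3,0,0,0,0.11],[0,0.3,0,0,0,0.11],[0,0.3,0,0,0,0.11],[0,0.3,0,0,0,0.11],[0,0.3,0,0,0,0.11]]' && python3 -m pendant '[[0,0.3,0,0,0,0.11],[0,0.3,0,0,0,0.11],[0,0.3,0,0,0,0.11],[0,0.3,0,0,0,0.11],[0,0.3,0,0,0,0.11],[0,0.1,0,0,0,0.11],[0,0,0,0,0,0.03],[0,0,0,0,0,0],[0,0,0,0,0,0],[0,0,0,0,0,0]]'
python3 - <<'E'
from h import *
o=ctrl.get_obs();print(o["eef_pos"],rot(o["eef_rot"]).as_matrix().round(3),o["q"])
w=snap("wrist","w1");np.save("w1T.npy",w["T"])
E
```

```text
time_s: 1.6
eef_pos: [0.3881, -0.1015, 0.3195]
eef_rot: [0.0, 0.512, 0.859, 0.0]
wrist_force: [0.7, 0.3, -0.3]
opening: 1.005
grasp_force: 0.0
time_s: 2.85
eef_pos: [0.3885, 0.2164, 0.3194]
eef_rot: [0.0, -0.001, 1.0, 0.0]
wrist_force: [0.0, -0.2, 0.1]
opening: 0.999
grasp_force: 0.0
[0.38853163 0.21636206 0.31936877] [[-1.    -0.003  0.   ]
 [-0.003  1.     0.   ]
 [-0.     0.    -1.   ]] [ 2.40034417e-01 -1.84069498e-01  1.81040566e+00 -2.91966250e-05
  1.51502006e+00 -1.33326507e+00]
```

View pics/w1.png

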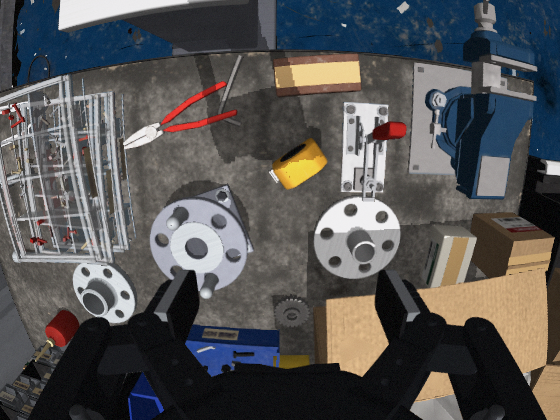

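The wrist view shows the stub at about (197,247) with pins at (175,213) and (208,290), the sleeve at (357,237), flange (103,292), tape (300,163), the toggle clamp (368,150) near the sleeve, and the flap to the lower right.

```bash
cat >> h.py <<'E'
from scipy.optimize import minimize
def sample(c,P):
    Ti=np.linalg.inv(c["T"]);p=P@Ti[:3,:3].T+Ti[:3,3]
    if c["n"]=="wrist":
        h=np.hypot(p[:,0],p[:,1]);k=np.arctan2(h,p[:,2])/np.maximum(h,1e-9)
    else:k=1/p[:,2]
    g=cv2.GaussianBlur(cv2.cvtColor(c["color"],cv2.COLOR_BGR2GRAY),(0,0),.7)
    return cv2.remap(g,(c["cx"]+c["fx"]*p[:,0]*k).astype(np.float32)[None],(c["cy"]+c["fy"]*p[:,1]*k).astype(np.float32)[None],cv2.INTER_LINEAR)[0].astype(float)
A=np.linspace(0,2*np.pi,120,endpoint=False);E2=np.stack([np.cos(A),np.sin(A),0*A],-1)
def fitdisc(c,x,y,deg,z,rh,skip=(),d=.003,rim=True):
    """fit plate (rim radius 68 mm, holes radius rh) on plane z; returns x,y,deg"""
    def f(p):
        C=np.array([p[0],p[1],z]);s=0
        if rim: s+=np.clip(sample(c,C+(.068-d)*E2)-sample(c,C+(.068+d)*E2),-20,60).mean()
        for k in range(6):
            if k in skip: continue
            a=np.radians(p[2]*100+60*k);H=C+.05*np.array([np.cos(a),np.sin(a),0])
            s+=np.clip(sample(c,H+(rh+d)*E2[::4])-sample(c,H+(rh-d)*E2[::4]),-20,80).mean()/3
        return -s
    best=min((minimize(f,[x+i,y+j,(deg+k)/100],method="Nelder-Mead",options=dict(initial_simplex=np.array([x+i,y+j,(deg+k)/100])+np.array([[0,0,0],[.003,0,0],[0,.003,0],[0,0,.03]]),xatol=1e-5,fatol=1e-3)) for i in(-.003,.003) for j in(-.003,.003) for k in(-2,2)),key=lambda r:r.fun)
    return np.round([best.x[0],best.x[1],best.x[2]*100],4),round(-best.fun,1)
E
python3 - <<'E'
from h import *
t=snap("top");s=snap("side");w=snap("wrist")
for c in(t,s,w):
    print(c["n"],"slv",fitdisc(c,.501,.323,18,.01,.010),"\n stub",fitdisc(c,.487,.095,18.6,.075,.0105,skip=(0,3)),"\n fl",fitdisc(c,.6135,-.121,31.8,.014,.0095))
print(tri((w,390,131),(t,158,292),(s,186,155)))
print("pins",[tri((w,*a),(t,*b)) for a,b in [((173,213),(262,246)),((208,292),(249,205))]])
E
```

```text
top slv (array([ 0.5015,  0.323 , 18.4442]), np.float64(176.5)) 
 stub (array([ 0.4869,  0.0964, 18.9168]), np.float64(143.0)) 
 fl (array([ 0.6142, -0.1214, 31.4445]), np.float64(220.0))
side slv (array([ 0.5   ,  0.3265, 17.6379]), np.float64(144.9)) 
 stub (array([ 0.4851,  0.0979, 18.1802]), np.float64(111.6)) 
 fl (array([ 0.6124, -0.1187, 31.1683]), np.float64(185.5))
wrist slv (array([ 0.5023,  0.3248, 17.3492]), np.float64(213.8)) 
 stub (array([ 0.4853,  0.0962, 17.6225]), np.float64(142.6)) 
 fl (array([ 0.6126, -0.1214, 29.792 ]), np.float64(184.7))
(array([0.33026713, 0.33403026, 0.08467444]), [np.float64(0.0035302238990210363), np.float64(0.0032337140585352742), np.float64(0.0003608806551850061)])
pins [(array([0.43485106, 0.07811136, 0.09038792]), [np.float64(0.003277877276779232), np.float64(0.0032778772767791996)]), (array([0.53720688, 0.1123431 , 0.09967571]), [np.float64(0.0017455206633772544), np.float64(0.0017455206633772253)])]
```

```bash
python3 - <<'E'
from h import *
t=snap("top");s=snap("side");w=snap("wrist")
print("clamp",tri((w,371,186),(s,212,163.4)),tri((w,371,186),(t,173,276)))
print("tape",plane(w,300,163,.06),"oilcan",plane(t,390,143,.06),"gear",plane(w,291,312,.02))
E
python3 -m pendant '[[0.056,0.1,0,0,0,0.111],[0.056,0.1,-0.1,0.016,-0.09,0],[0.056,0.1,-0.1,0.016,-0.09,0],[0.056,0.1,-0.1,0.016,-0.09,0],[0.056,0.1,-0.1,0.016,-0.09,0],[0,0,0,0,0,0],[0,0,0,0,0,0],[0,0,0,0,0,0],[0,0,0,0,0,0],[0,0,0,0,0,0]]'
```

```text
clamp (array([0.40723396, 0.33023039, 0.0384195 ]), [np.float64(0.0033302542538883617), np.float64(0.0033302542538885143)]) (array([0.37277806, 0.27875419, 0.17952973]), [np.float64(0.012688965967285972), np.float64(0.012688965967286041)])
tape [0.37701085 0.23307275 0.06      ] oilcan [ 0.6972797  -0.24223768  0.06      ] gear [0.62653166 0.22450321 0.02      ]
time_s: 4.45
eef_pos: [0.4449, 0.3165, 0.2399]
eef_rot: [0.282, -0.085, 0.955, 0.025]
wrist_force: [0.1, 1.1, -0.1]
opening: 1.003
grasp_force: 0.0
```

```bash
python3 -m pendant '[[0,-0.01,-0.14,0,0,0],[0,0,-0.14,0,0,0],[0,0,-0.14,0,0,0],[0,0,-0.125,0,0,0],[0,0,0,0,0,0],[0,0,0,0,0,0],[0,0,0,0,0,0],[0,0,0,0,0,0],[0,0,0,0,0,0],[0,0,0,0,0,0]]'
python3 - <<'E'
from h import *
o=ctrl.get_obs();print(o["eef_pos"],rot(o["eef_rot"]).as_matrix().round(3))
w=snap("wrist","w2");print(fitdisc(w,.501,.325,18,.01,.010))
E
```

```text
time_s: 5.7
eef_pos: [0.4445, 0.3148, 0.1305]
eef_rot: [0.282, -0.085, 0.955, 0.025]
wrist_force: [1.0, -0.2, 0.4]
opening: 1.002
grasp_force: 0.0
[0.4444717  0.31477986 0.13050543] [[-0.826 -0.177  0.535]
 [-0.149  0.984  0.095]
 [-0.544 -0.001 -0.839]]
(array([ 0.5   ,  0.3238, 17.1348]), np.float64(169.0))
```

View pics/w2.png

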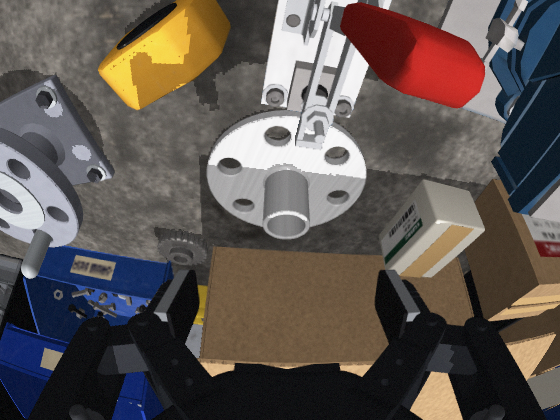

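The near view shows the sleeve tube top at (287,225), square between the open fingers, and the clamp's arm ending at (318,140) near the plate's edge.

```bash
python3 - <<'E'
from h import *
w=snap("wrist");w1=dict(w);w1["T"]=np.load("w1T.npy")
print("tip",tri((w1,369,202),(w,312,147)),"nut",tri((w1,370,186),(w,318,118)))
print("tube top",plane(w,287,219,.055), "flap corner",tri((w1,316,303),(w,209,248)))
E
python3 -m pendant '[[0.04,0.007,-0.063,0,0,0],[0.04,0.007,-0.063,0,0,0],[0.04,0.007,-0.063,0,0,0],[0.04,0.007,-0.063,0,0,0],[0.04,0.007,-0.063,0,0,0],[0.04,0.007,-0.063,0,0,0],[0.04,0.007,-0.063,0,0,0],[0.04,0.007,-0.063,0,0,0],[0,0,0,0,0,0],[0,0,0,0,0,0]]'
```

```text
tip (array([0.43186802, 0.32813207, 0.04381434]), [np.float64(0.00040487998813332736), np.float64(0.00040487998813332714)]) nut (array([0.40943638, 0.32708724, 0.04411493]), [np.float64(0.0002495972283254798), np.float64(0.0002495972283254622)])
tube top [0.49349671 0.32372786 0.055     ] flap corner (array([0.60838478, 0.26156759, 0.01887544]), [np.float64(0.0028653046198931897), np.float64(0.0028653046198933965)])
time_s: 7.05
eef_pos: [0.5082, 0.3259, 0.0296]
eef_rot: [0.282, -0.085, 0.955, 0.025]
wrist_force: [0.0, 0.2, 0.7]
opening: 0.997
grasp_force: 0.0
```

```bash
python3 -m pendant '[[0,0,0,0,0,0],[0,0,0,0,0,0],[0,0,0,0,0,0],[0,0,0,0,0,0],[0,0,0,0,0,0],[0,0,0,0,0,0],[0,0,0,0,0,0],[0,0,0,0,0,0],[0,0,0,0,0,0],[0,0,0,0,0,0]]' -1; python3 -m pendant '[[0,0,0.01,0,0,0],[0.01,-0.03,0.005,0,0,0],[0.01,-0.06,0,0,0,0],[0,-0.1,0,0,0,0],[0,-0.1,0,0,0,0],[0,-0.1,0,0,0,0],[0,-0.05,0.05,0,0,0],[0,0,0,0,0,0],[0,0,0,0,0,0],[0,0,0,0,0,0]]'
```

```text
time_s: 8.3
eef_pos: [0.5084, 0.3259, 0.0301]
eef_rot: [0.282, -0.085, 0.955, 0.025]
wrist_force: [-3.3, -1.8, 5.9]
opening: 0.407
grasp_force: 58.9
time_s: 9.55
eef_pos: [0.5121, 0.2382, 0.0421]
eef_rot: [0.282, -0.086, 0.955, 0.025]
wrist_force: [-0.1, -0.3, -3.8]
opening: 0.407
grasp_force: 60.3
```

```bash
python3 -m pendant '[[-0.1,0,0.03,0,0,0],[0,0,0.12,0,0,0],[0,0,0.2,0,0,0],[0,0,0.2,0,0,0],[0,-0.1,0.06,0,0,0],[0,-0.2,0,0,0,0],[0,-0.2,0,0,0,0],[0,-0.2,0,0,0,0],[0,0,0,0,0,0],[0,0,0,0,0,0]]'
python3 - <<'E'
from h import *
o=ctrl.get_obs();x,y,z=o["eef_pos"];print(x,y,z)
t=snap("top","t3");s=snap("side","s3");w=snap("wrist","w3")
zb=.0+z-.030   # plate underside height
X0,Y0=.5015+x-.5084,.3248+y-.3259;print(X0,Y0,zb)
for c in(t,s,w): print(c["n"],fitdisc(c,X0,Y0,18,zb+.01,.01))
for c in(t,s,w): print(c["n"],"stub",fitdisc(c,.4857,.0966,18.2,.075,.0105,skip=(0,3)))
E
```

```text
time_s: 10.8
eef_pos: [0.4921, 0.098, 0.1642]
eef_rot: [0.282, -0.085, 0.955, 0.024]
wrist_force: [0.3, 1.0, -3.5]
opening: 0.408
grasp_force: 64.9
0.49214219174222745 0.09801728491665329 0.1641751410305622
0.4852421917422274 0.09691728491665325 0.1341751410305622
top (array([ 0.485 ,  0.0961, 17.7597]), np.float64(110.6))
side (array([ 0.4843,  0.0989, 16.2768]), np.float64(153.9))
wrist (array([ 0.483 ,  0.0987, 16.1513]), np.float64(154.1))
top stub (array([ 0.4957,  0.1063, 19.1302]), np.float64(65.5))
side stub (array([ 0.4856,  0.0967, 21.548 ]), np.float64(44.7))
wrist stub (array([ 0.4851,  0.0991, 20.1431]), np.float64(40.8))
```

View pics/w3.png

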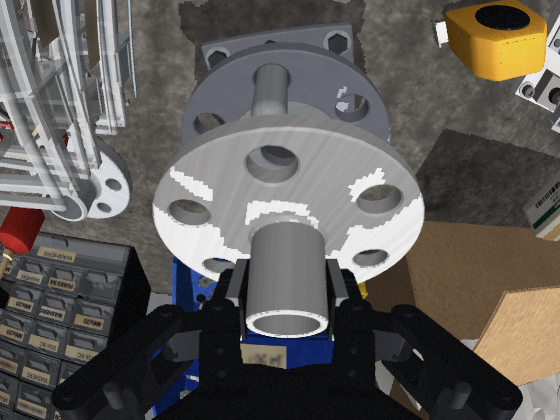

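The wrist view shows the held sleeve above the stub: near pin's sides centred on column ~271, rows 66–115, sleeve's near hole at (272,163). I'll compare the vertical below that hole with the pin.

Run:
```python
from h import *
w=snap("wrist")
H=plane(w,272,163.5,.144);print("hole",H)
for z in(.115,.1,.09):print(z,proj(w,[H[0],H[1],z]))
g=cv2.cvtColor(w["color"],cv2.COLOR_BGR2GRAY)
for v in(75,85,95,105):print(v,g[v,245:300:1].tolist())
for a in (16.2,76.2,136.2,196.2,-43.8): 
  P=np.array([.484+.05*np.cos(np.radians(a)),.0975+.05*np.sin(np.radians(a)),.144]);print(a,proj(w,P).round(1))
```

```text
hole [0.43640054 0.08329623 0.144     ]
0.115 [274.17726074 119.18576003]
0.1 [275.11147311 101.38821922]
0.09 [275.67153008  91.0244977 ]
75 [105, 106, 101, 102, 103, 101, 105, 85, 70, 55, 56, 55, 78, 85, 87, 95, 100, 97, 97, 98, 104, 102, 100, 104, 99, 98, 102, 103, 99, 101, 102, 105, 106, 103, 105, 102, 100, 96, 90, 86, 81, 75, 52, 55, 65, 76, 104, 100, 98, 102, 104, 104, 99, 100, 103]
85 [103, 102, 103, 103, 103, 105, 102, 99, 100, 96, 72, 83, 88, 91, 93, 100, 98, 98, 100, 101, 103, 101, 103, 99, 99, 99, 101, 102, 104, 105, 103, 103, 106, 103, 105, 96, 99, 96, 89, 84, 73, 72, 54, 72, 91, 94, 99, 102, 105, 107, 105, 101, 103, 103, 102]
95 [101, 104, 104, 105, 105, 105, 105, 102, 89, 82, 86, 89, 95, 96, 96, 98, 96, 105, 100, 102, 101, 99, 101, 99, 100, 102, 101, 102, 100, 106, 107, 105, 104, 101, 103, 102, 97, 95, 90, 83, 81, 74, 91, 102, 104, 107, 103, 105, 104, 107, 107, 103, 105, 109, 104]
105 [104, 101, 104, 105, 103, 100, 95, 78, 87, 99, 110, 114, 118, 124, 118, 122, 127, 131, 131, 134, 132, 135, 131, 133, 132, 133, 132, 134, 134, 136, 132, 133, 127, 124, 122, 116, 114, 100, 89, 84, 80, 74, 126, 131, 130, 135, 132, 132, 130, 132, 133, 132, 133, 134, 132]
16.2 [294.9 281.6]
76.2 [368.5 257. ]
136.2 [379.7 198.5]
196.2 [272.8 162.8]
-43.8 [216.5 264.9]
```

```bash
python3 -m pendant '[[0.0075,-0.005,0,0,0,0.0167],[0,0,-0.04,0,0,0],[0,0,-0.04,0,0,0],[0,0,-0.02,0,0,0],[0,0,-0.01,0,0,0],[0,0,-0.01,0,0,0],[0,0,-0.01,0,0,0],[0,0,0,0,0,0],[0,0,0,0,0,0],[0,0,0,0,0,0]]'
```

```text
time_s: 12.25
eef_pos: [0.494, 0.0969, 0.1386]
eef_rot: [0.282, -0.098, 0.954, 0.028]
wrist_force: [0.3, -0.8, -4.2]
opening: 0.407
grasp_force: 64.8
```

```bash
python3 -m pendant '[[0,0,-0.01,0,0,0],[0,0,-0.01,0,0,0],[0,0,-0.01,0,0,0],[0,0,-0.01,0,0,0],[0,0,-0.01,0,0,0],[0,0,0,0,0,0],[0,0,0,0,0,0],[0,0,0,0,0,0],[0,0,0,0,0,0],[0,0,0,0,0,0]]'
```

```text
time_s: 13.5
eef_pos: [0.4939, 0.0969, 0.1286]
eef_rot: [0.282, -0.098, 0.954, 0.028]
wrist_force: [0.6, -0.9, -3.6]
opening: 0.407
grasp_force: 64.8
```

```bash
python3 -m pendant '[[0,0,-0.015,0,0,0],[0,0,-0.015,0,0,0],[0,0,-0.015,0,0,0],[0,0,-0.015,0,0,0],[0,0,-0.015,0,0,0],[0,0,-0.015,0,0,0],[0,0,-0.01,0,0,0],[0,0,0,0,0,0],[0,0,0,0,0,0],[0,0,0,0,0,0]]'
```

```text
time_s: 14.75
eef_pos: [0.494, 0.0969, 0.1086]
eef_rot: [0.282, -0.098, 0.954, 0.028]
wrist_force: [-0.3, -0.4, -3.0]
opening: 0.403
grasp_force: 64.8
```

```bash
python3 -m pendant '[[0,0,-0.007,0,0,0],[0,0,-0.007,0,0,0],[0,0,-0.004,0,0,0],[0,0,-0.004,0,0,0],[0,0,0,0,0,0],[0,0,0,0,0,0],[0,0,0,0,0,0],[0,0,0,0,0,0],[0,0,0,0,0,0],[0,0,0,0,0,0]]'
```

```text
time_s: 16.0
eef_pos: [0.4948, 0.0971, 0.1056]
eef_rot: [0.283, -0.098, 0.954, 0.028]
wrist_force: [-13.5, 0.1, 16.3]
opening: 0.4
grasp_force: 67.2
```

```bash
python3 -m pendant '[[0,0,0,0,0,0],[0,0,0,0,0,0],[0,0,0,0,0,0],[0,0,0,0,0,0],[-0.054,-0.01,0.084,0,0,0],[-0.108,-0.02,0.168,0,0,0],[-0.108,-0.02,0.168,0,0,0],[-0.108,-0.02,0.168,0,0,0],[-0.108,-0.02,0.168,0,0,0],[0,0,0.1,0,0,0]]' 0.5
python3 - <<'E'
from h import *
t=snap("top","t4");s=snap("side","s4");w=snap("wrist","w4")
for z in(.085,):
  for c in(t,s,w): print(c["n"],z,fitdisc(c,.4857,.0966,18,z,.01,skip=(0,3)))
for c in(t,s): print(c["n"],"fl",fitdisc(c,.613,-.1205,31,.014,.0095))
E
```

```text
time_s: 17.25
eef_pos: [0.3965, 0.0785, 0.2778]
eef_rot: [0.284, -0.098, 0.953, 0.027]
wrist_force: [0.7, -0.9, -0.8]
opening: 0.748
grasp_force: 0.0
top 0.085 (array([ 0.4885,  0.0957, 19.0792]), np.float64(162.9))
side 0.085 (array([ 0.4871,  0.0996, 18.009 ]), np.float64(103.6))
wrist 0.085 (array([ 0.4894,  0.096 , 18.8569]), np.float64(166.0))
top fl (array([ 0.6139, -0.1208, 31.2002]), np.float64(220.0))
side fl (array([ 0.6123, -0.1187, 31.4084]), np.float64(185.4))
```

View pics/w4.png

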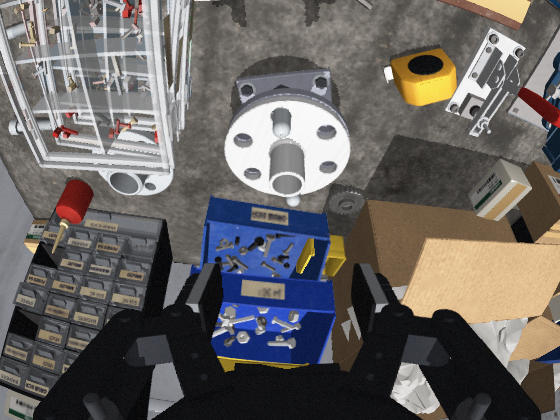

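The sleeve lies flush with both pins through (wrist view: plate at (288,145), pin noses at (281,120) and (292,200)). Next the clearances around the flange.

Run:
```python
from h import *
t=snap("top");w=snap("wrist")
print("tray far edge",plane(t,310,220,.155),plane(t,366,220,.155))
print("tray",tri((t,366,220),(w,178,168)))
print("bin front",tri((t,295,150),(w,329,210)),plane(t,295,158,.05))
print("cab front",tri((t,330,128),(w,163,222)))
o=ctrl.get_obs();print(rot(o["eef_rot"]).as_matrix().round(3))
```

```text
tray far edge [ 0.49354405 -0.03378694  0.155     ] [ 0.49270595 -0.15870823  0.155     ]
tray (array([ 0.50316783, -0.09095023,  0.11115718]), [np.float64(0.07482819276526612), np.float64(0.07482819276526606)])
bin front (array([0.62812676, 0.08755852, 0.08069502]), [np.float64(0.10018751006617047), np.float64(0.10018751006617044)]) [ 0.66394085 -0.00089132  0.05      ]
cab front (array([ 0.7621055 , -0.09016292, -0.00240607]), [np.float64(0.007063128161415252), np.float64(0.0070631281614152875)])
[[-0.823 -0.203  0.531]
 [-0.171  0.979  0.11 ]
 [-0.542 -0.    -0.841]]
```

```bash
python3 -m pendant '[[0,0,0.05,-0.0185,0.09,0],[0,0,0.05,-0.0185,0.09,0],[0,0,0.05,-0.0185,0.09,0],[0,0,0.05,-0.0185,0.09,0],[0.15,-0.12,0,0,0,-0.109],[0.15,-0.12,0,0,0,-0.109],[0.15,-0.12,0,0,0,-0.109],[0.15,-0.12,0,0,0,-0.109],[0.15,-0.12,0,0,0,-0.109],[0.15,-0.12,0,0,0,-0.109]]' 1 && python3 -m pendant '[[0.018,-0.03,0,0,0,-0.109],[0.018,-0.03,0,0,0,-0.109],[0.018,-0.03,0,0,0,-0.109],[0.018,-0.03,0,0,0,-0.109],[0.018,-0.03,0,0,0,-0.109],[0.018,-0.03,0,0,0,-0.109],[0.018,-0.03,0,0,0,-0.109],[0.018,-0.03,0,0,0,-0.109],[0.018,-0.03,0,0,0,-0.109],[0,0,0,0,0,0]]'
python3 - <<'E'
from h import *
o=ctrl.get_obs();print(o["eef_pos"],rot(o["eef_rot"]).as_matrix().round(3),o["q"].round(2))
w=snap("wrist","w5");print(fitdisc(w,.613,-.1205,31,.014,.0095))
E
```

```text
time_s: 18.75
eef_pos: [0.5772, -0.0655, 0.3122]
eef_rot: [-0.004, 0.402, 0.916, 0.0]
wrist_force: [0.5, 0.1, 0.4]
opening: 0.998
grasp_force: 0.0
time_s: 20.0
eef_pos: [0.6088, -0.119, 0.3124]
eef_rot: [-0.002, 0.925, 0.38, -0.0]
wrist_force: [-0.4, -0.8, 0.6]
opening: 1.0
grasp_force: 0.0
[ 0.60877331 -0.11896156  0.3123725 ] [[ 0.711  0.703 -0.002]
 [ 0.703 -0.711  0.004]
 [ 0.001 -0.004 -1.   ]] [-0.39  0.23  1.4   0.    1.51  0.41]
(array([ 0.6127, -0.1193, 32.3089]), np.float64(219.0))
```

```bash
python3 -m pendant '[[0.021,-0.003,-0.2,0,0,0],[0,0,-0.25,0,0,0],[0,0,-0.25,0,0,0],[0,0,-0.25,0,0,0],[0,0,-0.15,0,0,0],[0,0,-0.1,0,0,0],[0,0,-0.1,0,0,0],[0,0,-0.06,0,0,0],[0,0,-0.06,0,0,0],[0,0,0,0,0,0]]' && python3 -m pendant '[[0,0,0,0,0,0],[0,0,0,0,0,0],[0,0,0,0,0,0],[0,0,0,0,0,0],[0,0,0,0,0,0],[0,0,0,0,0,0],[0,0,0,0,0,0],[0,0,0,0,0,0],[0,0,0,0,0,0],[0,0,0,0,0,0]]' -1
```

```text
time_s: 21.3
eef_pos: [0.6129, -0.1195, 0.0306]
eef_rot: [-0.001, 0.925, 0.379, 0.001]
wrist_force: [0.1, -0.2, -0.6]
opening: 1.003
grasp_force: 0.0
time_s: 22.55
eef_pos: [0.6142, -0.12, 0.0326]
eef_rot: [0.0, 0.925, 0.379, 0.002]
wrist_force: [-0.8, -0.5, 6.8]
opening: 0.656
grasp_force: 65.5
```

```bash
python3 -m pendant '[[0,0,0.1,0,0,0],[0,0,0.2,0,0,0],[0,0,0.25,0,0,0],[0,0,0.25,0,0,0],[-0.1,0.2,0,0,0,-0.035],[-0.1,0.2,0,0,0,-0.035],[-0.1,0.2,0,0,0,-0.036],[-0.12,0.2,0,0,0,-0.036],[-0.12,0.18,0,0,0,0],[-0.1,0.1,0,0,0,0]]' && python3 -m pendant '[[0,0,-0.06,0,0,0],[0,0,0,0,0,0],[0,0,0,0,0,0],[0,0,0,0,0,0],[0,0,0,0,0,0],[0,0,0,0,0,0],[0,0,0,0,0,0],[0,0,0,0,0,0],[0,0,0,0,0,0],[0,0,0,0,0,0]]'
python3 - <<'E'
from h import *
o=ctrl.get_obs();x,y,z=o["eef_pos"];zb=z-.0316;print(x,y,z,zb)
w=snap("wrist","w6");t=snap("top","t6");s=snap("side","s6")
for c in(t,s,w): print(c["n"],fitdisc(c,x-.001,y,18.6,zb+.014,.0095))
E
```

```text
time_s: 23.8
eef_pos: [0.4834, 0.098, 0.1914]
eef_rot: [-0.001, 0.962, 0.275, 0.001]
wrist_force: [0.2, 0.4, -5.2]
opening: 0.656
grasp_force: 65.9
time_s: 25.05
eef_pos: [0.4853, 0.0964, 0.1793]
eef_rot: [-0.001, 0.962, 0.274, 0.001]
wrist_force: [0.3, -1.0, -3.6]
opening: 0.656
grasp_force: 65.8
0.4852879382143952 0.09638790620032621 0.1792882214759133 0.14768822147591332
top (array([ 0.5   ,  0.0828, 20.8142]), np.float64(38.9))
side (array([ 0.4834,  0.0972, 19.1928]), np.float64(109.8))
wrist (array([ 0.4862,  0.0954, 19.1368]), np.float64(124.0))
```

View pics/w6.png

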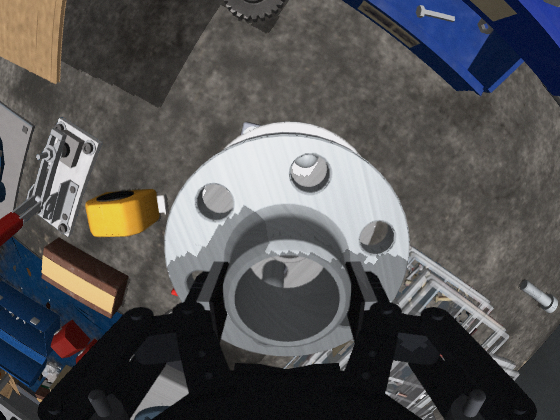

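The wrist view shows the held flange with the pin's round nose visible through the hole at (309,172). A crop will tell the offset.

Run:
```python
from h import *
w=snap("wrist")
c=w["color"][135:300,260:360];cv2.imwrite("pics/w6c.png",cv2.resize(c,None,fx=4.8,fy=3.6*1.0,interpolation=cv2.INTER_CUBIC)) if 0 else cv2.imwrite("pics/w6c.png",cv2.resize(c,None,fx=3.6,fy=3.6,interpolation=cv2.INTER_CUBIC))
a=np.radians(18.6);u=np.array([np.cos(a),np.sin(a)])
for C in([.4857,.0966],[.488,.097]):
    P=np.array(C)+.05*u;print(C,[proj(w,[*P,z]).round(1) for z in(.115,.107,.1)])
    print(" tube top",proj(w,[*C,.13]))
F=np.array([.4855,.0960])+.05*u;print("hole top,bottom",proj(w,[*F,.162]),proj(w,[*F,.148]))
print("neck top",proj(w,[.4855,.096,.198]))
```

```text
[0.4857, 0.0966] [array([305.4, 157.1]), array([304.7, 155.2]), array([304.2, 153.7])]
 tube top [287.0278023  239.35381844]
[0.488, 0.097] [array([306.9, 153.7]), array([306.1, 151.9]), array([305.5, 150.5])]
 tube top [288.44238651 236.12974226]
hole top,bottom [311.64350778 173.25252416] [309.66691559 167.8104613 ]
neck top [288.0057741  302.60841504]
```

View pics/w6c.png

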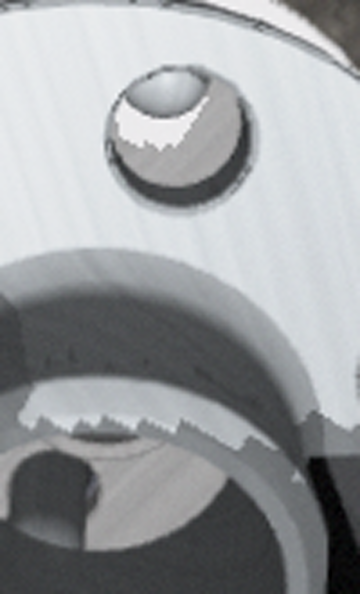

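```bash
python3 -m pendant '[[0.0095,0.001,0,0,0,-0.004],[0,0,-0.05,0,0,0],[0,0,-0.05,0,0,0],[0,0,-0.05,0,0,0],[0,0,-0.02,0,0,0],[0,0,-0.01,0,0,0],[0,0,-0.01,0,0,0],[0,0,-0.01,0,0,0],[0,0,-0.005,0,0,0],[0,0,0,0,0,0]]'
```

```text
time_s: 26.5
eef_pos: [0.4872, 0.0966, 0.1383]
eef_rot: [-0.001, 0.963, 0.271, 0.001]
wrist_force: [0.3, 0.1, -4.3]
opening: 0.658
grasp_force: 65.9
```

```bash
python3 -m pendant '[[0,0,-0.01,0,0,0],[0,0,-0.01,0,0,0],[0,0,-0.01,0,0,0],[0,0,-0.01,0,0,0],[0,0,-0.01,0,0,0],[0,0,0,0,0,0],[0,0,0,0,0,0],[0,0,0,0,0,0],[0,0,0,0,0,0],[0,0,0,0,0,0]]'
```

```text
time_s: 27.75
eef_pos: [0.4872, 0.0965, 0.1283]
eef_rot: [-0.001, 0.963, 0.271, 0.001]
wrist_force: [-0.7, 0.1, -5.2]
opening: 0.657
grasp_force: 65.9
```

Underside near 0.097 and no contact force; go down to just on the sleeve plate (0.085).

```bash
python3 -m pendant '[[0,0,-0.01,0,0,0],[0,0,-0.01,0,0,0],[0,0,-0.01,0,0,0],[0,0,-0.01,0,0,0],[0,0,-0.007,0,0,0],[0,0,-0.005,0,0,0],[0,0,-0.005,0,0,0],[0,0,0,0,0,0],[0,0,0,0,0,0],[0,0,0,0,0,0]]'
```

```text
time_s: 29.0
eef_pos: [0.4872, 0.0966, 0.1176]
eef_rot: [-0.0, 0.963, 0.271, 0.001]
wrist_force: [-6.3, 0.4, 6.3]
opening: 0.657
grasp_force: 66.9
```

```bash
python3 -m pendant '[[0,0,0,0,0,0],[0,0,0,0,0,0],[0,0,0,0,0,0],[0,0,0.05,0,0,0],[0,0,0.1,0,0,0],[0,0,0.2,0,0,0],[0,0,0.2,0,0,0],[0,0,0.2,0,0,0],[0,0,0.2,0,0,0],[0,0,0,0,0,0]]' 1
python3 - <<'E'
from h import *
t=snap("top","t7");s=snap("side","s7");w=snap("wrist","w7");print(ctrl.get_obs()["eef_pos"])
for z in(.099,):
  for c in(t,s,w): print(c["n"],z,fitdisc(c,.4865,.0966,18.5,z,.0095,skip=(0,3)))
# screws: line fit
for c in(t,s):
  P=plane(c,405 if c is t else 305,232 if c is t else 318,.01)
m=np.hstack([ortho(t,.474,-.284,.01,.26,390),ortho(s,.474,-.284,.01,.26,390)]);cv2.imwrite("pics/scr.png",m)
E
```

```text
time_s: 30.25
eef_pos: [0.4892, 0.0965, 0.3115]
eef_rot: [0.001, 0.963, 0.271, 0.005]
wrist_force: [0.2, 0.4, -0.0]
opening: 1.003
grasp_force: 0.0
[0.48674284 0.09654811 0.30636578]
top 0.099 (array([ 0.4881,  0.0958, 16.5908]), np.float64(61.5))
side 0.099 (array([ 0.4857,  0.0997, 18.452 ]), np.float64(92.5))
wrist 0.099 (array([ 0.4865,  0.0957, 17.9857]), np.float64(156.9))
```

View pics/scr.png

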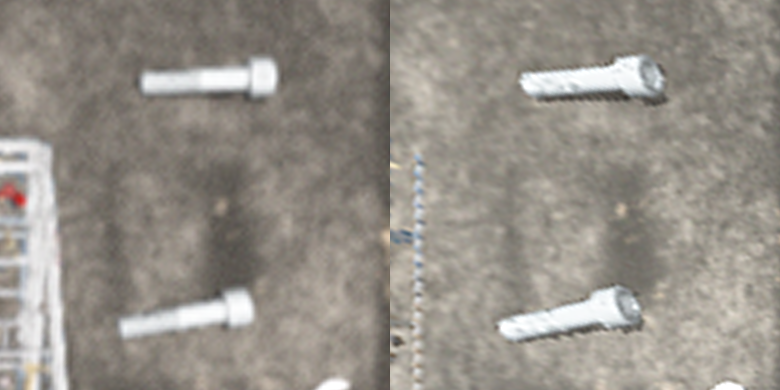

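The flange is seated at (0.4865,0.097). The rectified views show the two screws: tip/head ends at (140,84)/(277,76) and (120,327)/(254,306) in the left half, so x≈0.55 and x≈0.39, heads to −y. I go to look at the far one from near.

```bash
python3 -m pendant '[[0.02,-0.15,-0.02,0,0,-0.11],[0.02,-0.15,-0.02,0,0,-0.11],[0.02,-0.15,-0.02,0,0,-0.11],[0.02,-0.15,-0.02,0,0,-0.11],[0.02,-0.15,-0.02,0,0,-0.11],[0.02,-0.15,-0.02,0,0,-0.11],[0.02,-0.15,-0.02,0,0,-0.11],[0.02,-0.15,-0.02,0,0,-0.11],[0.02,-0.15,-0.02,0,0,-0.11],[0.02,-0.15,-0.02,0,0,-0.11]]' 1 && python3 -m pendant '[[0,-0.15,0,0,0,-0.11],[0,-0.15,0,0,0,-0.11],[0,0,0,0,0,-0.006],[0,0,0,0,0,0],[0,0,0,0,0,0],[0,0,0,0,0,0],[0,0,0,0,0,0],[0,0,0,0,0,0],[0,0,0,0,0,0],[0,0,0,0,0,0]]'
python3 - <<'E'
from h import *
o=ctrl.get_obs();print(o["eef_pos"],rot(o["eef_rot"]).as_matrix().round(3),o["q"].round(2)); print([a for a in dir(ctrl) if a[0]!="_"])
w=snap("wrist","w8")
m=ortho(w,.474,-.284,.011,.26,520);cv2.imwrite("pics/w8o.png",m)
E
```

```text
time_s: 31.65
eef_pos: [0.5265, -0.204, 0.2649]
eef_rot: [0.001, 0.83, -0.558, -0.0]
wrist_force: [0.1, -0.2, 0.0]
opening: 0.998
grasp_force: 0.0
time_s: 32.9
eef_pos: [0.5272, -0.2635, 0.2669]
eef_rot: [0.001, 0.72, -0.694, 0.001]
wrist_force: [0.2, 0.9, 0.5]
opening: 0.996
grasp_force: 0.0
[ 0.52717408 -0.26348927  0.26687548] [[ 0.036 -0.999  0.   ]
 [-0.999 -0.036 -0.003]
 [ 0.003 -0.    -1.   ]] [-0.66  0.19  1.54 -0.    1.41  2.44]
['MotionError', 'finger_overhang', 'get_obs', 'hand_in']
```

View pics/w8o.png

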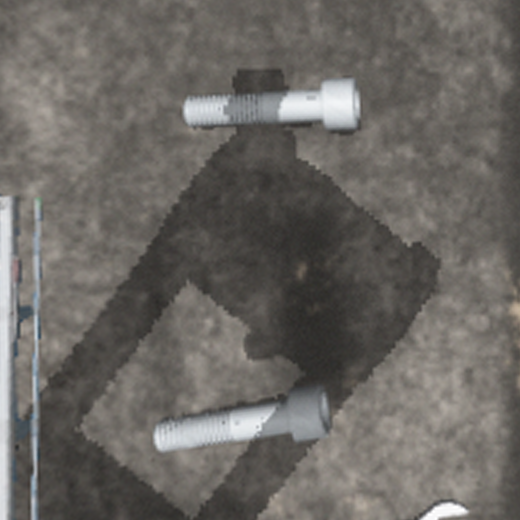

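Rectified near view: far screw with tip (184,110), under-head (323,108), so axis x≈0.550, under-head y≈−0.3155; near screw tip (157,435), under-head (290,415). I tilt the tool 22° toward the head and grip 20 mm below it.

```bash
python3 -m pendant '[[0.04,-0.055,-0.1,0.0815,0.003,0],[0.04,-0.055,-0.1,0.0815,0.003,0],[0.035,-0.0525,-0.1,0.0815,0.003,0],[0,0,-0.25,0,0,0],[0,0,-0.25,0,0,0],[0,0,-0.2,0,0,0],[0,0,-0.1,0,0,0],[0,0,0,0,0,0],[0,0,0,0,0,0],[0,0,0,0,0,0]]'
```

```text
time_s: 34.2
eef_pos: [0.5513, -0.297, 0.049]
eef_rot: [-0.132, 0.707, -0.681, -0.135]
wrist_force: [0.6, -0.6, -0.1]
opening: 1.001
grasp_force: 0.0
```

Run:
```python
from h import *
o=ctrl.get_obs();print(o["eef_pos"],rot(o["eef_rot"]).as_matrix().round(3),o["q"].round(2))
w=snap("wrist","w9")
print(proj(w,[.55,-.3155,.013]),proj(w,[.55,-.246,.008]))
```

```text
[ 0.55127803 -0.29698129  0.04897221] [[ 0.035 -0.999 -0.011]
 [-0.928 -0.037  0.37 ]
 [-0.37  -0.003 -0.929]] [-0.81  0.66  1.41  0.25  1.37  2.21]
[289.90575801 203.82497316] [285.48918498 278.5718721 ]
```

```bash
python3 -m pendant '[[0,0.005,-0.05,0,0,0],[0,0,-0.05,0,0,0],[0,0,-0.05,0,0,0],[0,0,-0.03,0,0,0],[0,0,-0.0025,0,0,0],[0,0,0,0,0,0],[0,0,0,0,0,0],[0,0,0,0,0,0],[0,0,0,0,0,0],[0,0,0,0,0,0]]' && python3 -m pendant '[[0,0,0,0,0,0],[0,0,0,0,0,0],[0,0,0,0,0,0],[0,0,0,0,0,0],[0,0,0,0,0,0],[0,0,0,0,0,0],[0,0,0,0,0,0],[0,0,0,0,0,0],[0,0,0,0,0,0],[0,0,0,0,0,0]]' -1
```

```text
time_s: 35.5
eef_pos: [0.5502, -0.295, 0.0105]
eef_rot: [-0.132, 0.707, -0.682, -0.136]
wrist_force: [0.4, -0.3, -0.7]
opening: 1.0
grasp_force: 0.0
time_s: 36.75
eef_pos: [0.5505, -0.2951, 0.0107]
eef_rot: [-0.132, 0.707, -0.682, -0.136]
wrist_force: [1.2, -0.1, 5.8]
opening: 0.16
grasp_force: 59.8
```

```bash
python3 -m pendant '[[0,0,0.15,0,0,0],[0,0,0.25,0,0,0],[0,0,0.2,0,0,0],[0,0,0.1,-0.108,-0.004,0],[0,0,0.1,-0.108,-0.004,0],[0,0,0.1,-0.108,-0.004,0],[0,0,0.1,-0.108,-0.004,0],[0,0,0.1,-0.108,-0.004,0],[0,0,0,-0.108,-0.004,0],[0,0,0,-0.108,-0.004,0]]' && python3 -m pendant '[[0,0,0,0,0,0],[0,0,0,0,0,0],[0,0,0,0,0,0],[0,0,0,0,0,0],[0,0,0,0,0,0],[0,0,0,0,0,0],[0,0,0,0,0,0],[0,0,0,0,0,0],[0,0,0,0,0,0],[0,0,0,0,0,0]]'
python3 - <<'E'
from h import *
o=ctrl.get_obs();print(o["eef_pos"],rot(o["eef_rot"]).as_matrix().round(3),o["q"].round(2))
s=snap("side","s10");t=snap("top","t10");w=snap("wrist","w10")
u,v=proj(s,o["eef_pos"]).astype(int);u2,v2=proj(t,o["eef_pos"]).astype(int);print(u,v,u2,v2)
def crop(im,u,v):
    im=cv2.copyMakeBorder(im,70,70,70,70,cv2.BORDER_CONSTANT);return cv2.resize(im[v:v+140,u:u+140],(390,390),interpolation=cv2.INTER_CUBIC)
cv2.imwrite("pics/c10.png",np.hstack([crop(s["color"],u,v),crop(w["color"],286,210)]))
E
```

```text
time_s: 38.0
eef_pos: [0.5484, -0.3042, 0.2435]
eef_rot: [0.267, 0.676, -0.631, 0.27]
wrist_force: [-0.8, -0.2, -2.7]
opening: 0.161
grasp_force: 58.7
time_s: 39.25
eef_pos: [0.5493, -0.306, 0.2455]
eef_rot: [0.265, 0.674, -0.634, 0.27]
wrist_force: [1.1, -0.4, -2.0]
opening: 0.156
grasp_force: 58.7
[ 0.54928153 -0.30595709  0.24550253] [[ 0.05  -0.998  0.028]
 [-0.712 -0.055 -0.7  ]
 [ 0.7    0.015 -0.714]] [-0.38  0.21  1.75 -0.86  1.01  3.12]
347 247 447 187
```

View pics/c10.png

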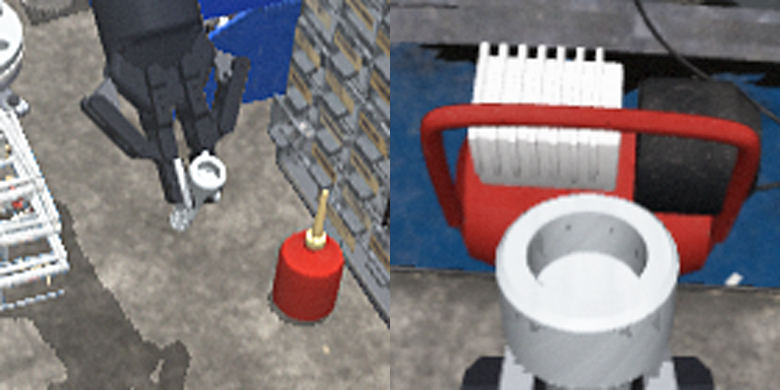

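The standing-up stopped at 44° because joint 6 reached its 3.12 limit (left crop: screw tilted, head up at (208,170); right crop: the head's socket facing the wrist camera). I fit the kinematics from the logged poses to choose a reachable placing direction.

```bash
cat > kin.py <<'E'
from h import *
from scipy.optimize import least_squares
LO=np.array([-2.99,-.89,.3,-1.14,0,-3.12]);HI=np.array([2.99,2.07,2.58,4.28,2.63,3.12])
def fk(q,p):
    a,d,h,L1,L2,e,Lt,=p
    q23=q[1]+q[2]
    Rm=R.from_euler("ZYZYZ",[q[0],q23,q[3],q[4],q[5]+np.pi/2]) if 0 else R.from_euler("ZYZ",[q[0],q23,q[3]])*R.from_euler("YZ",[q[4],q[5]+np.pi/2])
    W=R.from_euler("z",q[0]).apply([a+L1*np.sin(q[1])+L2*np.sin(q23)+e*np.cos(q23),d,h+L1*np.cos(q[1])+L2*np.cos(q23)-e*np.sin(q23)])
    return W+Rm.apply([0,0,Lt]),Rm
S=[([-1.4433,.18151,1.60803,0,1.35378,-.2063],[.18834,-.54271,.23839]),([.240034,-.184069,1.810406,0,1.51502,-1.333265],[.388532,.216362,.319369]),([-.39,.23,1.40,0,1.51,.41],[.60877,-.11896,.31237]),([-.66,.19,1.54,0,1.41,2.44],[.52717,-.26349,.26688]),([-.81,.66,1.41,.25,1.37,2.21],[.55128,-.29698,.04897])]
o=ctrl.get_obs();S.append((o["q"],o["eef_pos"]))
r=least_squares(lambda p:np.concatenate([(fk(q,p)[0]-x) for q,x in S]),[0,-.12,.3,.4,.4,0,.25]);P=r.x
def ik(pos,Rt,seeds=60,rng=np.random.default_rng(0)):
    out=[]
    for _ in range(seeds):
        f=lambda q:np.concatenate([(fk(q,P)[0]-pos)*10,(fk(q,P)[1].inv()*Rt).as_rotvec()])
        s=least_squares(f,rng.uniform(LO,HI),bounds=(LO,HI),max_nfev=80)
        if s.cost<1e-4 and not any(np.allclose(s.x,k,atol=.05) for k in out): out.append(s.x)
    return out
E
python3 - <<'E'
from kin import *
print(P.round(3),np.abs(r.fun).max()); print((fk(o["q"],P)[1].inv()*rot(o["eef_rot"])).magnitude())
hole={78:[.4965,.1457],138:[.449,.130]}
# placement: tool z=approach, body dir phi, elevation el, flip: tool x up (+1) or down(-1)
def Rp(phi,el,fl):
    b=np.array([np.cos(el)*np.cos(phi),np.cos(el)*np.sin(phi),np.sin(el)]);z=-b
    x=np.array([-np.sin(el)*np.cos(phi),-np.sin(el)*np.sin(phi),np.cos(el)])*fl
    return R.from_matrix(np.stack([x,np.cross(z,x),z],1))
for hn,h in hole.items():
  for fl in(1,-1):
    for el in(22,44):
      for phi in(60,90,115,140,165,190):
        Rt=Rp(np.radians(phi),np.radians(el),fl)
        tcp=np.array([*h,.12])+Rt.apply([0,0,.0])
        k=ik(tcp,Rt,25)
        if k:print(hn,fl,el,phi,[q.round(2).tolist() for q in k])
E
```

```text
[0.001 0.118 0.309 0.44  0.513 0.083 0.311] 0.0032117647861399784
5.474255194514171e-16
78 1 22 60 [[0.4, 0.92, 1.21, -0.67, 2.02, -2.18]]
78 1 22 90 [[0.54, 0.76, 1.5, -0.93, 1.7, -2.3]]
78 1 22 165 [[0.4, 0.29, 2.38, 4.01, 0.84, -1.96]]
78 1 22 190 [[-0.11, 0.18, 2.57, 2.78, 0.81, -1.42]]
78 1 44 60 [[0.34, 0.67, 1.39, -0.49, 1.72, -2.19]]
78 1 44 90 [[0.45, 0.53, 1.62, -0.71, 1.45, -2.43]]
78 1 44 115 [[0.49, 0.38, 1.85, -0.9, 1.16, -2.6]]
78 1 44 140 [[0.45, 0.21, 2.09, -1.11, 0.82, -2.77]]
78 1 44 190 [[-0.04, -0.11, 2.43, 1.38, 0.16, 0.04]]
78 -1 22 60 [[0.4, 0.92, 1.21, -0.67, 2.02, 0.96]]
78 -1 22 90 [[0.54, 0.76, 1.5, -0.93, 1.7, 0.84]]
78 -1 22 165 [[0.4, 0.29, 2.38, 4.01, 0.84, 1.18]]
78 -1 22 190 [[-0.11, 0.18, 2.57, 2.78, 0.81, 1.72]]
78 -1 44 60 [[0.34, 0.67, 1.39, -0.49, 1.72, 0.95]]
78 -1 44 90 [[0.45, 0.53, 1.62, -0.71, 1.45, 0.71]]
78 -1 44 115 [[0.49, 0.38, 1.85, -0.9, 1.16, 0.54]]
78 -1 44 140 [[0.45, 0.21, 2.09, -1.11, 0.82, 0.37]]
78 -1 44 190 [[-0.04, -0.11, 2.43, 1.44, 0.16, 3.12], [-0.04, -0.11, 2.43, 1.38, 0.16, -3.1]]
138 1 22 60 [[0.4, 0.83, 1.36, -0.65, 1.96, -2.13]]
138 1 22 90 [[0.56, 0.7, 1.62, -0.91, 1.67, -2.25]]
138 1 22 165 [[0.42, 0.23, 2.48, 4.0, 0.87, -1.92]]
138 1 44 60 [[0.34, 0.58, 1.54, -0.49, 1.67, -2.16]]
138 1 44 90 [[0.46, 0.45, 1.75, -0.71, 1.42, -2.39]]
138 1 44 115 [[0.51, 0.3, 1.97, -0.9, 1.15, -2.56]]
138 1 44 140 [[0.47, 0.12, 2.2, -1.12, 0.82, -2.74]]
138 1 44 190 [[-0.12, -0.28, 2.56, 1.19, 0.23, 0.18]]
138 -1 22 60 [[0.4, 0.83, 1.36, -0.65, 1.96, 1.01]]
138 -1 22 90 [[0.56, 0.7, 1.62, -0.91, 1.67, 0.9]]
138 -1 22 165 [[0.42, 0.23, 2.48, 4.0, 0.87, 1.22]]
138 -1 44 60 [[0.34, 0.58, 1.54, -0.49, 1.67, 0.98]]
138 -1 44 90 [[0.46, 0.45, 1.75, -0.71, 1.42, 0.75]]
138 -1 44 115 [[0.51, 0.3, 1.97, -0.9, 1.15, 0.58]]
138 -1 44 140 [[0.47, 0.12, 2.2, -1.12, 0.82, 0.41]]
138 -1 44 190 [[-0.12, -0.28, 2.56, 1.19, 0.23, -2.96]]
```

The model fits to 3 mm. This half-turn of the wrist cannot reach the upright pose, so I'll lay the screw back, turn the gripper by half, and pick again with more tilt.

```bash
python3 -m pendant '[[0.006,0.055,-0.05,0.105,0.004,0],[0,0,-0.05,0.105,0.004,0],[0,0,-0.1,0.105,0.004,0],[0,0,-0.15,0.105,0.004,0],[0,0,-0.15,0.105,0.004,0],[0,0,-0.15,0.105,0.004,0],[0,0,-0.1,0.105,0.004,0],[0,0,-0.15,0,0,0],[0,0,-0.15,0,0,0],[0,0,0,0,0,0]]'
python3 - <<'E'
from kin import *
print(o["eef_pos"],rot(o["eef_rot"]).as_matrix().round(3).tolist())
def Rp(phi,el,fl):
    b=np.array([np.cos(el)*np.cos(phi),np.cos(el)*np.sin(phi),np.sin(el)]);z=-b
    x=np.array([-np.sin(el)*np.cos(phi),-np.sin(el)*np.sin(phi),np.cos(el)])*fl
    return R.from_matrix(np.stack([x,np.cross(z,x),z],1))
for hn,h in {78:[.4965,.1457],138:[.449,.130]}.items():
    for el in(30,34,38,42):
      for phi in(105,115,125,135):
       for z in(.115,.18):
        Rt=Rp(np.radians(phi),np.radians(el),-1);k=ik(np.array([*h,z]),Rt,12)
        if k:print(hn,el,phi,z,[q.round(2).tolist() for q in k])
# pickup, body tilted th toward head dir, tool x toward tip
for th in(30,34):
  for hd,pos in((-88,[.55,-.30,.02]),(-81,[.395,-.28,.02])):
    Rt=Rp(np.radians(hd),np.radians(90-th),1);print(th,hd,[q.round(2).tolist() for q in ik(np.array(pos),Rt,15)],Rt.as_matrix().round(2).tolist())
E
```

```text
time_s: 40.65
eef_pos: [0.5487, -0.2937, 0.0327]
eef_rot: [-0.132, 0.715, -0.673, -0.137]
wrist_force: [0.6, -0.5, -2.2]
opening: 0.157
grasp_force: 58.8
[ 0.54865276 -0.29369181  0.03274686] [[0.057, -0.998, -0.017], [-0.926, -0.059, 0.373], [-0.374, -0.005, -0.928]]
78 30 105 0.115 [[0.56, 0.6, 1.7, -0.99, 1.43, 0.76]]
78 30 105 0.18 [[0.56, 0.48, 1.7, -0.98, 1.49, 0.67]]
78 30 115 0.115 [[0.58, 0.53, 1.81, -1.09, 1.31, 0.75]]
78 30 115 0.18 [[0.58, 0.41, 1.81, -1.07, 1.36, 0.64]]
78 34 105 0.115 [[0.54, 0.56, 1.72, -0.95, 1.38, 0.73]]
78 34 105 0.18 [[0.54, 0.44, 1.71, -0.93, 1.45, 0.63]]
78 34 115 0.115 [[0.56, 0.49, 1.83, -1.04, 1.26, 0.7]]
78 34 115 0.18 [[0.56, 0.37, 1.82, -1.01, 1.32, 0.59]]
78 34 125 0.115 [[0.56, 0.42, 1.93, -1.14, 1.13, 0.66]]
78 34 125 0.18 [[0.56, 0.29, 1.93, -1.1, 1.19, 0.54]]
78 38 105 0.115 [[0.52, 0.51, 1.73, -0.9, 1.34, 0.68]]
78 38 105 0.18 [[0.52, 0.41, 1.72, -0.88, 1.41, 0.59]]
78 38 115 0.115 [[0.53, 0.45, 1.84, -0.99, 1.22, 0.64]]
78 38 125 0.115 [[0.53, 0.38, 1.94, -1.09, 1.09, 0.6]]
78 38 125 0.18 [[0.53, 0.25, 1.93, -1.03, 1.15, 0.47]]
78 38
[... 1625 characters left out ...]
0.53, 0.21, 1.95, -0.89, 1.25, 0.5]]
138 42 125 0.115 [[0.53, 0.26, 2.06, -1.03, 1.04, 0.57]]
138 42 125 0.18 [[0.53, 0.12, 2.04, -0.96, 1.13, 0.42]]
138 42 135 0.115 [[0.51, 0.18, 2.16, -1.13, 0.91, 0.51]]
138 42 135 0.18 [[0.51, 0.03, 2.14, -1.02, 0.99, 0.33]]
30 -88 [[-0.85, 0.78, 1.33, 0.32, 1.46, -0.99]] [[-0.03, 1.0, -0.02], [0.87, 0.03, 0.5], [0.5, 0.0, -0.87]]
30 -81 [[-1.0, 0.59, 1.66, 0.21, 1.38, -1.25]] [[-0.14, 0.99, -0.08], [0.86, 0.16, 0.49], [0.5, 0.0, -0.87]]
34 -88 [[-0.87, 0.82, 1.28, 0.35, 1.53, -1.01]] [[-0.03, 1.0, -0.02], [0.83, 0.03, 0.56], [0.56, 0.0, -0.83]]
34 -81 [[-1.01, 0.63, 1.62, 0.22, 1.45, -1.26]] [[-0.13, 0.99, -0.09], [0.82, 0.16, 0.55], [0.56, 0.0, -0.83]]
```

```bash
python3 -m pendant '[[0,0,-0.05,0,0,0],[0,0,-0.03,0,0,0],[0,0,-0.025,0,0,0],[0,0,0,0,0,0],[0,0,0,0,0,0],[0,0,0,0,0,0],[0,0,0,0,0,0],[0,0,0,0,0,0],[0,0,0,0,0,0],[0,0,0,0,0,0]]' && python3 -m pendant '[[0,0,0,0,0,0],[0,0,0,0,0,0],[0,0,0,0,0,0],[0,0,0,0,0,0],[0,-0.02,0.05,0,0,0],[0,-0.05,0.14,0,0,0],[0,-0.06,0.15,0,0,0],[0,0,0.25,-0.118,-0.005,0],[0,0,0.25,-0.118,-0.005,0],[0,0,0.1,0,0,0.11]]' 1 && python3 -m pendant '[[0,0,0,0,0,0.118],[0,0,0,0,0,0.118],[0,0,0,0,0,0.118],[0,0,0,0,0,0.118],[0,0,0,0,0,0.118],[0,0,0,0,0,0.118],[0,0,0,0,0,0.118],[0,0,0,0,0,0.118],[0,0,0,0,0,0.118],[0,0,0,0,0,0.118]]' && python3 -m pendant '[[0,0,0,0,0,0.118],[0,0,0,0,0,0.118],[0,0,0,0,0,0.118],[0,0,0,0,0,0.118],[0,0,0,0,0,0.118],[0,0,0,0,0,0.118],[0,0,0,0,0,0],[0,0,0,0,0,0],[0,0,0,0,0,0],[0,0,0,0,0,0]]'
python3 - <<'E'
from h import *
o=ctrl.get_obs();print(o["eef_pos"],rot(o["eef_rot"]).as_matrix().round(3).tolist(),o["q"].round(2))
w=snap("wrist","w11");t=snap("top","t11")
m=np.hstack([ortho(w,.474,-.284,.011,.26,400),ortho(t,.474,-.284,.011,.26,400)]);cv2.imwrite("pics/w11o.png",m)
E
```

```text
time_s: 41.9
eef_pos: [0.5505, -0.295, 0.0145]
eef_rot: [-0.133, 0.715, -0.673, -0.134]
wrist_force: [-0.4, 0.5, -2.4]
opening: 0.162
grasp_force: 58.8
time_s: 43.15
eef_pos: [0.5524, -0.3199, 0.2085]
eef_rot: [-0.003, 0.787, -0.617, 0.002]
wrist_force: [-0.1, -0.5, -0.6]
opening: 0.998
grasp_force: 0.0
time_s: 44.4
eef_pos: [0.5505, -0.3212, 0.2035]
eef_rot: [-0.0, 0.966, 0.258, -0.004]
wrist_force: [0.3, -0.3, 0.8]
opening: 0.997
grasp_force: 0.0
time_s: 45.65
eef_pos: [0.5505, -0.321, 0.2026]
eef_rot: [0.002, 0.687, 0.727, -0.004]
wrist_force: [0.2, -0.2, -0.1]
opening: 1.009
grasp_force: 0.0
[ 0.55047661 -0.32100517  0.2025783 ] [[-0.057, 0.998, -0.002], [0.998, 0.057, -0.008], [-0.008, -0.003, -1.0]] [-0.71  0.35  1.48 -0.01  1.31 -0.76]
```

View pics/w11o.png

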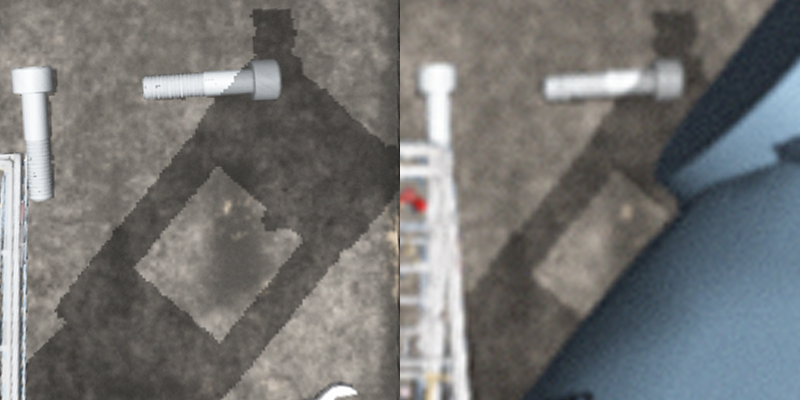

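A knock has moved the other screw: it now lies next to the tray, head toward +x (under-head at (36,95), tip (41,197) in the left half). The first screw is at tip (143,87), under-head (254,80), still gripped as planned.

```bash
python3 -m pendant '[[0,0.028,-0.15,0.117,0.007,0],[0,0.028,-0.15,0.117,0.007,0],[0,0.028,-0.15,0.117,0.007,0],[0,0,-0.2,0,0,0],[0,0,-0.15,0,0,0],[0,0,-0.1,0,0,0],[0,0,-0.04,0,0,0],[0,0,0,0,0,0],[0,0,0,0,0,0],[0,0,0,0,0,0]]'; python3 -c "
from h import *
o=ctrl.get_obs();print(o['eef_pos'],rot(o['eef_rot']).as_matrix().round(3).tolist())"
```

```text
time_s: 47.0
eef_pos: [0.5511, -0.3047, 0.0158]
eef_rot: [-0.196, 0.661, 0.701, 0.183]
wrist_force: [0.3, 0.0, 0.2]
opening: 0.999
grasp_force: 0.0
[ 0.5510768  -0.30471888  0.01580317] [[-0.05, 0.998, -0.033], [0.855, 0.06, 0.515], [0.516, -0.002, -0.856]]
```

```bash
python3 -m pendant '[[0,0,-0.0165,0,0,0],[0,0,0,0,0,0],[0,0,0,0,0,0],[0,0,0,0,0,0],[0,0,0,0,0,0],[0,0,0,0,0,0],[0,0,0,0,0,0],[0,0,0,0,0,0],[0,0,0,0,0,0],[0,0,0,0,0,0]]' -1 && python3 -m pendant '[[0,0,0,0,0,0],[0,0,0.1,0,0,0],[0,0,0.2,0,0,0],[0,0,0.25,0,0,0],[0,0,0.2,-0.117,-0.007,0],[0,0,0.1,-0.117,-0.007,0],[0,0,0.1,-0.117,-0.007,0],[0,0,0.1,-0.117,-0.007,0],[0,0,0.1,-0.117,-0.007,0],[0,0,0.1,-0.117,-0.007,0]]' && python3 -m pendant '[[0,0,0,-0.117,-0.007,0],[0,0,0,-0.117,-0.007,0],[0,0,0,0,0,0],[0,0,0,0,0,0],[0,0,0,0,0,0],[0,0,0,0,0,0],[0,0,0,0,0,0],[0,0,0,0,0,0],[0,0,0,0,0,0],[0,0,0,0,0,0]]'
python3 - <<'E'
from h import *
o=ctrl.get_obs();print(o["eef_pos"],rot(o["eef_rot"]).as_matrix().round(3).tolist(),o["q"].round(2))
s=snap("side","s12");w=snap("wrist","w12");t=snap("top","t12")
u,v=proj(s,o["eef_pos"]).astype(int);print(u,v,proj(t,o["eef_pos"]))
def crop(im,u,v):
    im=cv2.copyMakeBorder(im,60,60,60,60,cv2.BORDER_CONSTANT);return cv2.resize(im[v:v+120,u:u+120],(390,390),interpolation=cv2.INTER_CUBIC)
cv2.imwrite("pics/c12.png",np.hstack([crop(s["color"],u,v),cv2.resize(w["color"],(520,390))[:, :400]]))
E
```

```text
time_s: 48.25
eef_pos: [0.5504, -0.3048, 0.0119]
eef_rot: [-0.197, 0.661, 0.701, 0.183]
wrist_force: [-3.2, -2.3, 5.5]
opening: 0.238
grasp_force: 58.7
time_s: 49.5
eef_pos: [0.5507, -0.3034, 0.2638]
eef_rot: [0.204, 0.66, 0.698, -0.191]
wrist_force: [-1.4, -0.5, -2.7]
opening: 0.236
grasp_force: 64.9
time_s: 50.75
eef_pos: [0.5505, -0.3041, 0.2612]
eef_rot: [0.325, 0.614, 0.65, -0.308]
wrist_force: [-0.5, 0.3, -1.6]
opening: 0.236
grasp_force: 66.7
[ 0.55047361 -0.30411795  0.26116475] [[-0.034, 0.998, 0.045], [0.598, 0.056, -0.799], [-0.801, -0.0, -0.599]] [-0.32  0.22  1.78 -1.06  1.02  0.16]
348 241 [449.14041158 185.22192402]
```

View pics/c12.png

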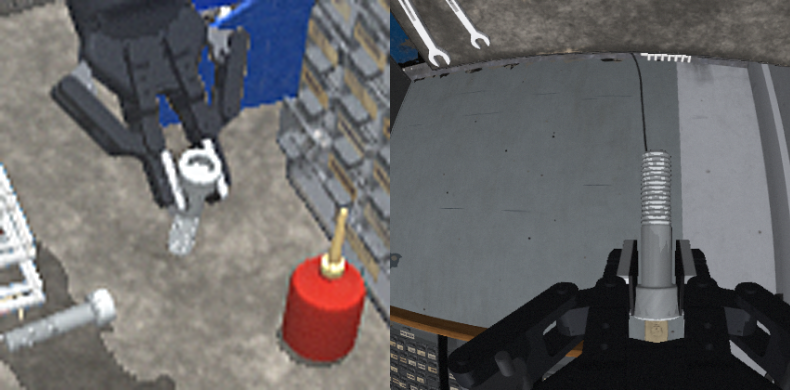

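Left crop: screw held head up; right: tip at (285,161) and under-head about (287,307) in wrist pixels, shank straight in the jaws. I measure its axis in the tool's plane.

Run:
```python
from h import *
o=ctrl.get_obs();w=snap("wrist");Rm=rot(o["eef_rot"]).as_matrix();p0=o["eef_pos"]
def on(u,v):
    p,d=ray(w,u,v);n=Rm[:,1];return p+d*(n@(p0-p))/(n@d)
g=cv2.cvtColor(w["color"],cv2.COLOR_BGR2GRAY)
T=on(285.4,161);H=on(287.5,307);print("tip",T,"uh",H,np.linalg.norm(T-H),((H-T)/np.linalg.norm(H-T)).round(3))
print("tool coords tip,uh",(Rm.T@(T-p0)).round(4),(Rm.T@(H-p0)).round(4))
cv2.imwrite("pics/w13.png",cv2.resize(w["color"][140:400,215:360],(446,800))[:600] if 0 else cv2.resize(w["color"][140:400,215:360],(335,600),interpolation=cv2.INTER_CUBIC))
```

```text
tip [ 0.53770241 -0.0774989   0.31380446] uh [ 0.55143296 -0.32048083  0.27349086] 0.246685898135089 [ 0.056 -0.985 -0.163]
tool coords tip,uh [ 0.0938 -0.     -0.2133] [-0.0196  0.      0.0058]
```

View pics/w13.png

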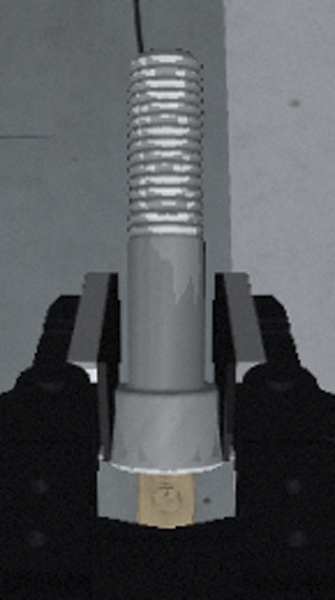

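The close crop shows gaps beside the shank: the jaws are clamping the edge of the head, not the shank. I lay it down again and regrip 9 mm further down.

```bash
python3 -m pendant '[[0,0,0,0.117,0.007,0],[0,0,0,0.117,0.007,0],[0,0,-0.1,0.117,0.007,0],[0,0,-0.1,0.117,0.007,0],[0,0,-0.15,0.117,0.007,0],[0,0,-0.15,0.117,0.007,0],[0,0,-0.15,0.117,0.007,0],[0,0,-0.15,0.117,0.007,0],[0,0,-0.15,0,0,0],[0,0,-0.15,0,0,0]]' && python3 -m pendant '[[0,0,-0.05,0,0,0],[0,0,-0.05,0,0,0],[0,0,-0.02,0,0,0],[0,0,0,0,0,0],[0,0,0,0,0,0],[0,0,0,0,0,0],[0,0,0,0,0,0],[0,0,0,0,0,0],[0,0,0,0,0,0],[0,0,0,0,0,0]]'
```

```text
time_s: 52.2
eef_pos: [0.5498, -0.305, 0.039]
eef_rot: [-0.197, 0.661, 0.7, 0.183]
wrist_force: [-0.4, 0.6, -1.7]
opening: 0.239
grasp_force: 63.1
time_s: 53.45
eef_pos: [0.5505, -0.3042, 0.0172]
eef_rot: [-0.197, 0.661, 0.701, 0.183]
wrist_force: [-1.1, 0.4, -2.4]
opening: 0.24
grasp_force: 63.1
```

I notice that I have now viewed 16 pictures, two over the limit of 14; from here I measure numerically only and view no more.

```bash
python3 -m pendant '[[0,0,-0.02,0,0,0],[0,0,-0.003,0,0,0],[0,0,0,0,0,0],[0,0,0,0,0,0],[0,0,0,0,0,0],[0,0,0,0,0,0],[0,0,0,0,0,0],[0,0,0,0,0,0],[0,0,0,0,0,0],[0,0,0,0,0,0]]' && python3 -m pendant '[[0,0,0,0,0,0],[0,0,0,0,0,0],[0,0,0,0,0,0],[0,0,0,0,0,0],[0,0,0.1,0,0,0],[0,0,0.2,0,0,0],[0,0,0.2,0,0,0],[0,0,0.2,0,0,0],[0,0,0,0,0,0],[0,0,0,0,0,0]]' 1
cat >> h.py <<'E'
def screws(c,x0,y0,w=.26,px=520,z=.011,thr=105,show=True):
    m=ortho(c,x0,y0,z,w,px);g=cv2.cvtColor(m,cv2.COLOR_BGR2GRAY);hs=cv2.cvtColor(m,cv2.COLOR_BGR2HSV)
    b=((g>thr)&(hs[...,1]<60)).astype(np.uint8);b=cv2.morphologyEx(b,cv2.MORPH_OPEN,np.ones((5,5)));b=cv2.morphologyEx(b,cv2.MORPH_CLOSE,np.ones((7,7)))
    for k in cv2.findContours(b,cv2.RETR_EXTERNAL,cv2.CHAIN_APPROX_NONE)[0]:
        if cv2.contourArea(k)<600: continue
        (u,v),(a,h),an=cv2.minAreaRect(k);s=w/px
        n=np.zeros_like(b);cv2.drawContours(n,[k],-1,1,-1);vv,uu=np.nonzero(n)
        X=np.stack([x0-(vv+.5)*s+w/2,y0-(uu+.5)*s+w/2],1);C=X.mean(0);d=np.linalg.svd(X-C,full_matrices=False)[2][0]
        t=(X-C)@d;l=np.array([-d[1],d[0]]);q=(X-C)@l
        if np.ptp(q[t>t.max()*.8])<np.ptp(q[t<t.min()*.8]): d=-d;t=-t;l=-l;q=-q
        W=[round(float(np.ptp(q[(t>=i)&(t<i+.005)]))*1000) if ((t>=i)&(t<i+.005)).any() else 0 for i in np.arange(t.min(),t.max(),.005)]
        print(c["n"],"tip",(C+d*t.min()).round(4),"head end",(C+d*t.max()).round(4),"deg",round(float(np.degrees(np.arctan2(d[1],d[0]))),1),"len",round(float(np.ptp(t)),4),"widths",W)
E
python3 - <<'E'
from h import *
print(ctrl.get_obs()["eef_pos"])
for thr in(95,115):screws(snap("wrist"),.51,-.26,thr=thr)
screws(snap("top"),.51,-.26);screws(snap("side"),.51,-.26)
E
```

```text
time_s: 54.7
eef_pos: [0.5505, -0.3042, 0.0126]
eef_rot: [-0.197, 0.661, 0.701, 0.183]
wrist_force: [0.3, 0.1, -2.8]
opening: 0.238
grasp_force: 63.1
time_s: 55.95
eef_pos: [0.5504, -0.3042, 0.1533]
eef_rot: [-0.196, 0.661, 0.701, 0.183]
wrist_force: [0.3, 0.8, 0.2]
opening: 0.999
grasp_force: 0.0
[ 0.55043535 -0.30420564  0.15332658]
wrist tip [ 0.4515 -0.2981] head end [ 0.428 -0.35 ] deg -114.4 len 0.0571 widths [9, 10, 10, 10, 10, 10, 10, 11, 11, 13, 16, 8]
wrist tip [ 0.4765 -0.336 ] head end [ 0.4727 -0.3149] deg 100.2 len 0.0214 widths [8, 11, 11, 10, 4]
wrist tip [ 0.6295 -0.2961] head end [ 0.6182 -0.3896] deg -96.9 len 0.0942 widths [4, 15, 14, 13, 14, 18, 15, 23, 25, 29, 31, 34, 35, 37, 38, 38, 36, 28, 22]
wrist tip [ 0.3674 -0.1834] head end [ 0.6474 -0.2598] deg -15.3 len 0.2902 widths [19, 38, 65, 84, 104, 124, 131, 138, 141, 142, 151, 155, 150, 165, 168, 168, 166, 168, 170, 171, 171, 169, 171, 171, 171, 170, 167, 160, 155, 165, 172, 187, 214, 207, 214, 220, 223, 223, 208, 221, 222, 219, 209, 200, 190, 199, 195, 167, 129, 138, 139, 133, 121, 120, 60, 58, 46, 25, 0]
wris
[... 1729 characters left out ...]
, 184, 183, 184, 184, 183, 183, 181, 180, 178, 172, 169, 164, 160, 155, 151, 149, 141, 79, 56, 29, 4]
side tip [ 0.3736 -0.2931] head end [ 0.4181 -0.3973] deg -66.9 len 0.1133 widths [11, 13, 15, 17, 16, 16, 15, 18, 19, 20, 22, 22, 34, 36, 38, 43, 45, 55, 59, 58, 40, 26, 9]
side tip [ 0.3705 -0.144 ] head end [ 0.6652 -0.3541] deg -35.5 len 0.3619 widths [10, 21, 31, 42, 53, 63, 74, 84, 95, 105, 116, 127, 137, 148, 158, 169, 178, 180, 185, 190, 196, 199, 203, 209, 214, 217, 221, 228, 233, 238, 243, 248, 251, 244, 264, 273, 284, 289, 282, 282, 285, 281, 263, 255, 166, 170, 173, 172, 172, 169, 165, 159, 153, 139, 133, 100, 96, 93, 84, 138, 131, 120, 109, 99, 89, 78, 67, 57, 46, 36, 25, 14, 4]
```

Run:
```python
from h import *
w=snap("wrist");t=snap("top");s=snap("side")
for thr in(125,140,155):
  print(thr)
  for c in(w,t,s): screws(c,.55,-.292,.13,390,thr=thr)
```

```text
125
wrist tip [ 0.5273 -0.2736] head end [ 0.532  -0.2941] deg -77.1 len 0.021 widths [11, 14, 12, 14, 10]
wrist tip [ 0.5463 -0.2451] head end [ 0.5518 -0.3329] deg -86.4 len 0.0881 widths [14, 13, 13, 13, 13, 13, 13, 14, 15, 15, 15, 15, 15, 15, 24, 24, 25, 24]
top tip [ 0.4876 -0.2389] head end [ 0.4866 -0.2622] deg -92.6 len 0.0233 widths [5, 5, 5, 3, 2]
top tip [ 0.5134 -0.3391] head end [ 0.4957 -0.3192] deg 131.8 len 0.0266 widths [6, 14, 17, 22, 17, 13]
top tip [ 0.5252 -0.2398] head end [ 0.5467 -0.3403] deg -77.9 len 0.1027 widths [29, 38, 54, 56, 54, 56, 56, 54, 51, 72, 73, 63, 62, 60, 56, 50, 40, 42, 45, 45, 22]
top tip [ 0.5683 -0.2344] head end [ 0.58   -0.2395] deg -23.7 len 0.0128 widths [7, 8, 6]
side tip [ 0.6052 -0.3193] head end [ 0.6094 -0.3574] deg -83.6 len 0.0384 widths [7, 27, 27, 14, 13, 12, 11, 11]
side tip [ 0.6217 -0.2398] head end [ 0.4762 -0.3195] deg -151.3 len 0.1659 widths [12, 24, 35, 47, 59, 71, 74, 95, 99, 101, 106, 108, 110, 114, 117, 99, 111, 120, 125, 128, 130, 130, 133, 131, 121, 110, 98, 88, 74, 63, 43, 32, 11, 2]
140
wrist tip [ 0.5464 -0.245
[... 970 characters left out ...]
19, 16, 16, 17, 24, 21, 1]
155
wrist tip [ 0.5464 -0.2455] head end [ 0.5516 -0.3326] deg -86.6 len 0.0873 widths [12, 12, 12, 12, 12, 12, 11, 12, 13, 13, 14, 14, 14, 14, 22, 23, 22, 22]
top tip [ 0.5462 -0.2475] head end [ 0.5528 -0.338 ] deg -85.8 len 0.0907 widths [14, 14, 13, 13, 13, 13, 13, 14, 16, 17, 17, 16, 16, 15, 24, 25, 26, 25, 13]
side tip [ 0.4885 -0.3402] head end [ 0.5035 -0.3278] deg 39.6 len 0.0194 widths [6, 9, 12, 9]
side tip [ 0.5276 -0.2528] head end [ 0.5093 -0.2618] deg -153.7 len 0.0204 widths [10, 8, 4, 6, 1]
side tip [ 0.5428 -0.3361] head end [ 0.5398 -0.2404] deg 91.8 len 0.0957 widths [16, 19, 26, 57, 56, 53, 47, 44, 44, 42, 42, 42, 40, 40, 26, 24, 23, 22, 16, 5]
```

```bash
python3 -m pendant '[[-0.007,0.055,-0.1,0,0,0],[0,0,-0.2,0,0,0],[0,0,-0.2,0,0,0],[0,0,-0.15,0,0,0],[0,0,-0.0575,0,0,0],[0,0,0,0,0,0],[0,0,0,0,0,0],[0,0,0,0,0,0],[0,0,0,0,0,0],[0,0,0,0,0,0]]' && python3 -m pendant '[[0,0,0,0,0,0],[0,0,0,0,0,0],[0,0,0,0,0,0],[0,0,0,0,0,0],[0,0,0,0,0,0],[0,0,0,0,0,0],[0,0,0,0,0,0],[0,0,0,0,0,0],[0,0,0,0,0,0],[0,0,0,0,0,0]]' -1
```

```text
time_s: 57.55
eef_pos: [0.5492, -0.2934, 0.0116]
eef_rot: [-0.196, 0.661, 0.701, 0.183]
wrist_force: [0.2, 0.4, 0.2]
opening: 1.0
grasp_force: 0.0
time_s: 58.8
eef_pos: [0.5493, -0.2933, 0.0114]
eef_rot: [-0.197, 0.661, 0.701, 0.183]
wrist_force: [0.8, -0.6, 4.1]
opening: 0.164
grasp_force: 59.4
```

```bash
python3 -m pendant '[[0,0,0.1,0,0,0],[0,0,0.25,0,0,0],[0,0,0.25,0,0,0],[0,0,0.15,-0.117,-0.007,0],[0,0,0.1,-0.117,-0.007,0],[0,0,0.1,-0.117,-0.007,0],[0,0,0.1,-0.117,-0.007,0],[0,0,0.1,-0.117,-0.007,0],[0,0,0.1,-0.117,-0.007,0],[0,0,0,-0.117,-0.007,0]]' && python3 -m pendant '[[0,0,0,-0.117,-0.007,0],[0,0,0,-0.02,-0.001,0],[-0.03,0.2,0,0,0,0],[-0.03,0.28,0,0,0,0],[-0.03,0.28,0,0,0,0],[-0.03,0.28,0,0,0,0],[-0.03,0.28,0,0,0,0],[-0.03,0.28,0,0,0,0],[-0.03,0.28,0,0,0,0],[-0.03,0.28,0,0,0,0]]' && python3 -m pendant '[[0,0,0,0,0,0.1],[0,0,0,0,0,0.1],[0,0,0,0,0,0.04],[0,0,0,0,0,0],[0,0,0,0,0,0],[0,0,0,0,0,0],[0,0,0,0,0,0],[0,0,0,0,0,0],[0,0,0,0,0,0],[0,0,0,0,0,0]]'
python3 - <<'E'
from h import *
o=ctrl.get_obs();Rm=rot(o["eef_rot"]).as_matrix();p=o["eef_pos"];print(p,Rm.round(3).tolist(),o["q"].round(2))
R0=rot([-.197,.661,.701,.183]).as_matrix();p0=np.array([.5493,-.2933,.0114])
for n,X in(("uh",[.5506,-.3155,.013]),("tip",[.5463,-.2455,.008])):
    l=R0.T@(np.array(X)-p0);print(n,l.round(4),(p+Rm@l).round(4))
E
```

```text
time_s: 60.05
eef_pos: [0.55, -0.2932, 0.2656]
eef_rot: [0.269, 0.639, 0.675, -0.251]
wrist_force: [-0.9, 0.6, -2.5]
opening: 0.159
grasp_force: 58.6
time_s: 61.3
eef_pos: [0.5003, 0.1405, 0.2619]
eef_rot: [0.336, 0.61, 0.644, -0.317]
wrist_force: [1.2, -0.2, -1.7]
opening: 0.163
grasp_force: 58.8
time_s: 62.55
eef_pos: [0.5011, 0.1388, 0.2611]
eef_rot: [0.389, 0.478, 0.747, -0.249]
wrist_force: [-0.7, 0.1, -1.9]
opening: 0.158
grasp_force: 59.1
[0.50109187 0.13881889 0.26110699] [[-0.241, 0.908, 0.344], [0.52, 0.42, -0.744], [-0.819, -0.001, -0.573]] [ 0.53  0.23  1.79 -0.98  1.4   0.43]
uh [-0.0182 -0.     -0.0129] [0.501  0.1389 0.2834]
tip [ 0.0392 -0.0001  0.0277] [0.501  0.1386 0.2131]
```

```bash
cat > chk.py <<'E'
from h import *
def check(uh,tip,names=("side","wrist")):
    ax=(np.array(uh)-tip)/np.linalg.norm(np.array(uh)-tip)
    for n in names:
        c=snap(n);g=c["color"].astype(int)
        for s in(.004,.012,.02,.03,.076,.082):   # distance above tip
            P=np.array(tip)+ax*s;u,v=proj(c,P);u0,v0=proj(c,P-ax*.002);u1,v1=proj(c,P+ax*.002)
            d=np.array([u1-u0,v1-v0]);d/=np.linalg.norm(d);l=np.array([-d[1],d[0]])
            if l[0]<0:l=-l
            k=np.arange(-16,17);U=(u+l[0]*k).astype(np.float32)[None];V=(v+l[1]*k).astype(np.float32)[None]
            p=cv2.cvtColor(cv2.remap(c["color"],U,V,cv2.INTER_LINEAR),cv2.COLOR_BGR2GRAY)[0]
            print(n,round(s*1000),(round(float(u),1),round(float(v),1)),p.tolist())
E
python3 - <<'E'
from chk import *
check([.501,.1389,.2834],[.501,.1386,.2131])
E
```

```text
side 4 (259.2, 143.1) [137, 139, 144, 141, 128, 126, 121, 103, 95, 107, 109, 86, 101, 196, 192, 205, 197, 162, 149, 82, 90, 91, 92, 89, 88, 92, 95, 97, 100, 102, 101, 101, 100]
side 12 (259.1, 140.6) [145, 140, 136, 137, 154, 160, 171, 172, 170, 169, 163, 132, 78, 182, 193, 171, 170, 164, 149, 89, 99, 97, 90, 87, 97, 97, 99, 100, 101, 100, 98, 99, 101]
side 20 (259.0, 138.0) [191, 187, 181, 173, 174, 177, 185, 188, 187, 189, 180, 131, 86, 172, 179, 170, 171, 130, 150, 85, 93, 94, 97, 99, 95, 99, 99, 100, 98, 100, 99, 100, 102]
side 30 (258.9, 134.8) [85, 78, 79, 71, 74, 175, 182, 182, 133, 134, 164, 123, 80, 150, 135, 198, 140, 165, 131, 93, 99, 98, 98, 99, 99, 101, 100, 99, 99, 99, 101, 101, 102]
side 76 (258.3, 119.5) [55, 60, 61, 56, 54, 52, 73, 163, 249, 211, 136, 117, 129, 139, 144, 144, 143, 137, 122, 113, 136, 207, 219, 217, 219, 222, 221, 219, 222, 220, 202, 163, 119]
side 82 (258.3, 117.5) [74, 73, 64, 56, 65, 65, 64, 129, 197, 47, 73, 173, 213, 238, 246, 247, 247, 243, 221, 184, 158, 196, 221, 217, 218, 218, 218, 219, 218, 221, 220, 223, 224]
wrist 4 (287.3, 194.1) [103, 12
[... 400 characters left out ...]
, 132, 140, 150, 157, 159, 162, 166, 170, 171, 170, 169, 170, 170, 165, 157, 155, 150, 142, 135, 133, 134, 118, 104, 103, 121, 126, 126]
wrist 30 (287.4, 244.1) [121, 109, 100, 95, 99, 111, 119, 125, 134, 145, 148, 152, 149, 137, 132, 133, 138, 141, 145, 153, 149, 140, 131, 131, 124, 113, 104, 94, 93, 94, 107, 125, 122]
wrist 76 (287.5, 338.7) [126, 128, 130, 131, 132, 134, 133, 134, 134, 133, 134, 135, 136, 137, 139, 142, 144, 144, 141, 139, 139, 138, 135, 132, 129, 127, 126, 126, 125, 125, 124, 110, 85]
wrist 82 (287.5, 351.0) [126, 127, 130, 131, 133, 135, 135, 135, 136, 139, 140, 141, 143, 144, 144, 143, 139, 136, 135, 136, 136, 135, 133, 132, 131, 130, 129, 129, 131, 130, 127, 125, 124]
```

```bash
python3 -m pendant '[[-0.02,0.0345,0,0,0,0],[0,0,-0.1,0,0,0],[0,0,-0.15,0,0,0],[0,0,-0.15,0,0,0],[0,0,-0.08,0,0,0],[0,0,-0.03,0,0,0],[0,0,0,0,0,0],[0,0,0,0,0,0],[0,0,0,0,0,0],[0,0,0,0,0,0]]'
python3 - <<'E'
from chk import *
o=ctrl.get_obs();Rm=rot(o["eef_rot"]).as_matrix();p=o["eef_pos"];print(p,Rm.round(3).tolist())
uh,tip=p+Rm@[-.0182,0,-.0129],p+Rm@[.0392,-.0001,.0277];print(uh,tip)
for c in(snap("wrist"),snap("side"),snap("top")):
    print(c["n"],fitdisc(c,.487,.0967,18.5,.099,.0095,skip=(0,1,3)),fitdisc(c,.487,.0967,18.5,.099,.0095,skip=(0,3,4,1),rim=False))
E
```

```text
time_s: 63.9
eef_pos: [0.4973, 0.1458, 0.1597]
eef_rot: [0.389, 0.478, 0.747, -0.249]
wrist_force: [-0.4, -0.4, -1.2]
opening: 0.162
grasp_force: 59.1
[0.49730422 0.14583997 0.15969972] [[-0.24, 0.908, 0.344], [0.521, 0.42, -0.743], [-0.819, 0.001, -0.574]]
[0.49723943 0.14595295 0.18200741] [0.49732389 0.14561755 0.11170086]
wrist (array([ 0.4864,  0.0957, 15.3874]), np.float64(67.9)) (array([ 0.4873,  0.0951, 16.0343]), np.float64(29.7))
side (array([ 0.4857,  0.0998, 18.5143]), np.float64(117.2)) (array([ 0.4854,  0.0991, 18.4363]), np.float64(48.7))
top (array([ 0.4879,  0.0962, 18.4363]), np.float64(133.3)) (array([ 0.4876,  0.0958, 18.6827]), np.float64(53.3))
```

```bash
python3 -m pendant '[[-0.002,0.0015,-0.02,0,0,0],[0,0,-0.02,0,0,0],[0,0,-0.02,0,0,0],[0,0,-0.02,0,0,0],[0,0,-0.015,0,0,0],[0,0,0,0,0,0],[0,0,0,0,0,0],[0,0,0,0,0,0],[0,0,0,0,0,0],[0,0,0,0,0,0]]'
```

```text
time_s: 65.3
eef_pos: [0.4967, 0.146, 0.1402]
eef_rot: [0.389, 0.478, 0.747, -0.249]
wrist_force: [0.0, -0.2, -1.5]
opening: 0.159
grasp_force: 59.1
```

```bash
python3 -m pendant '[[0,0,-0.02,0,0,0],[0,0,-0.02,0,0,0],[0,0,-0.02,0,0,0],[0,0,-0.02,0,0,0],[0,0,-0.02,0,0,0],[0,0,-0.01,0,0,0],[0,0,0,0,0,0],[0,0,0,0,0,0],[0,0,0,0,0,0],[0,0,0,0,0,0]]'
```

```text
time_s: 66.55
eef_pos: [0.4967, 0.1461, 0.1183]
eef_rot: [0.389, 0.478, 0.747, -0.249]
wrist_force: [0.2, 0.6, -1.4]
opening: 0.162
grasp_force: 59.2
```

```bash
python3 -m pendant '[[0,0,0,0,0,0],[0,0,0,0,0,0],[0,0,0,0,0,0],[0,0,0,0,0,0],[-0.034,0.074,0.057,0,0,0],[-0.052,0.111,0.086,0,0,0],[0,0,0.2,0,0,0],[0,0,0.2,0,0,0],[0,0,0.2,0,0,0],[0,0,0,0,0,0]]' -0.1
python3 - <<'E'
from chk import *
print(ctrl.get_obs()["eef_pos"])
check([.4967,.146,.099],[.4967,.146,.029],("side","top"))
screws(snap("wrist"),.5,-.2,.24,360,thr=140);screws(snap("top"),.54,-.2,.18,360,thr=150);screws(snap("side"),.54,-.2,.18,360,thr=150)
E
```

```text
time_s: 67.8
eef_pos: [0.4805, 0.185, 0.2712]
eef_rot: [0.391, 0.479, 0.747, -0.245]
wrist_force: [0.4, -0.3, 0.4]
opening: 0.451
grasp_force: 0.0
[0.48048558 0.18495383 0.27124936]
side 4 (258.8, 195.1) [142, 145, 139, 123, 102, 208, 250, 250, 250, 251, 241, 238, 235, 229, 228, 231, 232, 232, 229, 222, 228, 235, 225, 239, 245, 247, 246, 246, 247, 249, 251, 221, 188]
side 12 (258.7, 192.9) [226, 237, 225, 193, 184, 238, 254, 244, 234, 198, 177, 168, 162, 158, 150, 148, 150, 149, 150, 148, 146, 149, 177, 199, 213, 222, 222, 237, 246, 252, 219, 142, 120]
side 20 (258.7, 190.8) [246, 253, 249, 234, 242, 249, 199, 167, 156, 143, 139, 142, 144, 143, 141, 144, 142, 140, 139, 139, 137, 133, 131, 128, 122, 140, 180, 210, 226, 243, 251, 245, 234]
side 30 (258.6, 188.1) [250, 250, 250, 252, 250, 217, 152, 124, 134, 140, 141, 142, 144, 145, 145, 145, 141, 139, 139, 140, 135, 134, 135, 132, 128, 123, 115, 125, 178, 230, 246, 248, 246]
side 76 (258.1, 175.3) [113, 95, 156, 226, 235, 230, 255, 251, 249, 223, 157, 125, 115, 163, 177, 228, 211, 244, 246, 247, 248, 176, 131, 121, 163, 241, 250, 250, 
[... 1680 characters left out ...]
0.1401] head end [ 0.5654 -0.1806] deg -17.9 len 0.1312 widths [17, 34, 50, 52, 53, 49, 88, 89, 88, 87, 87, 86, 81, 65, 42, 26, 18, 20, 20, 25, 34, 35, 35, 42, 43, 42, 19]
side tip [ 0.4705 -0.2715] head end [ 0.4826 -0.2451] deg 65.3 len 0.029 widths [10, 14, 16, 15, 13, 7]
side tip [ 0.5377 -0.2842] head end [ 0.5147 -0.2811] deg 172.2 len 0.0232 widths [10, 20, 11, 16, 13]
side tip [ 0.5053 -0.198 ] head end [ 0.5377 -0.1973] deg 1.2 len 0.0325 widths [5, 11, 13, 13, 9, 8, 8]
side tip [ 0.5947 -0.187 ] head end [ 0.4413 -0.1384] deg 162.4 len 0.1608 widths [22, 27, 33, 40, 41, 48, 51, 50, 34, 34, 29, 22, 35, 40, 47, 53, 55, 65, 78, 82, 81, 95, 112, 114, 106, 99, 86, 85, 72, 53, 37, 20, 3]
```

Run:
```python
from h import *
s=snap("side");t=snap("top");w=snap("wrist")
g=cv2.cvtColor(s["color"],cv2.COLOR_BGR2GRAY)
for z in(.10,.107,.115,.12,.127,.135,.145,.16):
    u,v=proj(s,[.4967,.146,z]);print("side",z,round(v,1),g[int(round(v)),int(u)-14:int(u)+15].tolist())
gt=cv2.cvtColor(t["color"],cv2.COLOR_BGR2GRAY)
for a in(78.5,138.5,258.5,318.5):
    P=[.4868+.05*np.cos(np.radians(a)),.0967+.05*np.sin(np.radians(a)),.099]
    u,v=proj(t,P);u2,v2=proj(s,P);u3,v3=proj(w,P);print(a,gt[int(v)-2:int(v)+3,int(u)-2:int(u)+3].mean(),g[int(v2)-2:int(v2)+3,int(u2)-2:int(u2)+3].mean(),(u3.round(),v3.round()))
```

```text
side 0.1 176.7 [253, 255, 254, 253, 253, 243, 255, 99, 101, 112, 250, 237, 240, 187, 148, 153, 155, 153, 170, 215, 253, 255, 107, 104, 253, 233, 231, 248, 239]
side 0.107 174.8 [73, 68, 162, 161, 254, 255, 250, 255, 221, 148, 109, 117, 119, 219, 221, 255, 255, 255, 255, 165, 120, 117, 161, 240, 250, 252, 255, 255, 254]
side 0.115 172.5 [95, 93, 101, 102, 98, 96, 98, 93, 89, 79, 68, 235, 255, 224, 237, 201, 217, 210, 255, 255, 232, 121, 94, 81, 81, 77, 77, 82, 87]
side 0.12 171.1 [90, 96, 101, 94, 88, 90, 94, 92, 87, 77, 69, 145, 255, 149, 201, 170, 211, 229, 233, 199, 63, 83, 93, 90, 97, 89, 90, 86, 89]
side 0.127 169.0 [90, 90, 92, 92, 92, 86, 86, 82, 77, 76, 77, 80, 68, 61, 61, 108, 105, 63, 74, 80, 84, 84, 90, 93, 95, 94, 99, 94, 90]
side 0.135 166.7 [85, 88, 90, 93, 90, 94, 81, 79, 88, 84, 78, 81, 79, 86, 85, 82, 82, 84, 81, 84, 82, 85, 84, 77, 81, 79, 81, 80, 86]
side 0.145 163.8 [87, 88, 96, 101, 95, 96, 91, 89, 94, 85, 81, 81, 78, 85, 85, 91, 89, 88, 87, 83, 92, 83, 80, 80, 79, 86, 79, 75, 73]
side 0.16 159.4 [94, 97, 95, 94, 91, 92, 91, 91, 92, 86, 84, 90, 93, 91, 98, 90, 85, 86, 90, 97, 105, 96, 101, 96, 97, 99, 97, 91, 88]
78.5 244.96 183.76 (np.float64(289.0), np.float64(66.0))
138.5 127.04 170.88 (np.float64(225.0), np.float64(63.0))
258.5 145.64 169.6 (np.float64(230.0), np.float64(120.0))
318.5 134.08 167.8 (np.float64(279.0), np.float64(122.0))
```

The first screw is seated (head top near 0.115, hole covered). Now upright the tool, turn, and go over the second screw.

```bash
python3 -m pendant '[[0,-0.1,0,0.109,0.051,0],[0,-0.1,0,0.109,0.051,0],[0,-0.1,0,0.109,0.051,0],[0,-0.1,0,0.109,0.051,0],[0,-0.1,0,0.109,0.051,0],[0.02,-0.25,0,0,0,0.108],[0.02,-0.25,0,0,0,0.108],[0.02,-0.25,0,0,0,0.108],[0.02,-0.25,0,0,0,0.108],[0.02,-0.22,0,0,0,0.108]]' 1 && python3 -m pendant '[[0.02,0,0,0,0,0.108],[0.02,0,0,0,0,0.108],[0,0,0,0,0,0],[0,0,0,0,0,0],[0,0,0,0,0,0],[0,0,0,0,0,0],[0,0,0,0,0,0],[0,0,0,0,0,0],[0,0,0,0,0,0],[0,0,0,0,0,0]]'
python3 - <<'E'
from h import *
o=ctrl.get_obs();print(o["eef_pos"],rot(o["eef_rot"]).as_matrix().round(3).tolist(),o["q"].round(2))
w=snap("wrist","w14");t=snap("top","t14");s=snap("side","s14")
for thr in(110,130,150):
  print(thr);screws(w,.52,-.21,.13,390,thr=thr)
screws(t,.54,-.21,.12,360,thr=140);screws(s,.52,-.22,.13,390,thr=140)
E
```

```text
time_s: 69.45
eef_pos: [0.4991, -0.1626, 0.2662]
eef_rot: [0.01, 0.141, 0.99, -0.003]
wrist_force: [0.0, 0.5, 0.8]
opening: 0.997
grasp_force: 0.0
time_s: 70.7
eef_pos: [0.5075, -0.1608, 0.2667]
eef_rot: [0.011, -0.026, 1.0, -0.002]
wrist_force: [-0.7, 0.1, -0.1]
opening: 0.998
grasp_force: 0.0
[ 0.50745218 -0.16076791  0.26674041] [[-0.998, -0.051, 0.023], [-0.051, 0.999, -0.003], [-0.023, -0.004, -1.0]] [-0.54  0.05  1.7   0.01  1.38 -2.16]
110
wrist tip [ 0.4845 -0.2582] head end [ 0.4592 -0.2642] deg -166.6 len 0.0261 widths [15, 17, 12, 17, 18, 3]
wrist tip [ 0.5054 -0.2798] head end [ 0.5427 -0.2427] deg 44.9 len 0.0526 widths [8, 11, 13, 28, 37, 39, 25, 22, 24, 18, 11]
wrist tip [ 0.5415 -0.2111] head end [ 0.5493 -0.2279] deg -65.1 len 0.0185 widths [7, 10, 9, 6]
wrist tip [ 0.5711 -0.2233] head end [ 0.5596 -0.2111] deg 133.6 len 0.0167 widths [7, 7, 6, 4]
wrist tip [ 0.4544 -0.1636] head end [ 0.5865 -0.1768] deg -5.7 len 0.1327 widths [31, 31, 28, 23, 32, 32, 42, 41, 40, 40, 47, 49, 50, 55, 47, 41, 41, 41, 43, 50, 53, 55, 56, 53, 48, 37, 24]
130
wrist tip [ 0.4546 -0.163 ] head end [ 0.5661 -0.1734] deg -5.3 len 0.112 widths [31, 31, 23, 22, 29, 30, 31, 37, 39, 38, 40, 41, 40, 40, 19, 21, 20, 15, 29, 32, 36, 37, 36]
150
wrist tip [ 0.5655 -0.177 ] head end [ 0.4549 -0.1584] deg 170.4 len 0.1122 widths [21, 24, 24, 23, 19, 15, 15, 15, 19, 40, 40, 31, 30, 27, 31, 21, 21, 20, 19, 22, 18, 28, 25]
top tip [ 0.5582 -0.1533] head end [ 0.5445 -0.1534] deg -179.6 len 0.0137 widths [7, 7, 7]
side tip [ 0.5842 -0.2593] head end [ 0.578  -0.2852] deg -103.6 len 0.0266 widths [4, 5, 9, 7, 7, 5]
side tip [ 0.4826 -0.2999] head end [ 0.5649 -0.1499] deg 61.2 len 0.1711 widths [10, 24, 27, 42, 54, 54, 56, 55, 60, 68, 59, 80, 89, 94, 90, 87, 88, 90, 128, 148, 141, 122, 105, 98, 101, 108, 107, 97, 85, 73, 56, 44, 38, 26, 8]
```

Run:
```python
from h import *
for c in(snap("wrist"),snap("top")):
  print(c["n"])
  for z in(.011,):
    g=cv2.cvtColor(ortho(c,.52,-.185,z,.1,100),cv2.COLOR_BGR2GRAY)  # 1mm px
    for X in np.arange(.568,.470,-.005):
        r=g[int(round((.57-X)*1000))];print(round(X,3),r[25:75].tolist())  # y from -.160 to -.210
```

```text
wrist
0.568 [115, 113, 117, 122, 120, 111, 107, 108, 109, 113, 115, 120, 122, 119, 117, 120, 120, 115, 115, 115, 111, 107, 105, 111, 113, 113, 115, 119, 123, 123, 121, 120, 119, 119, 114, 111, 116, 119, 117, 111, 104, 100, 96, 99, 102, 99, 97, 101, 108, 111]
0.563 [132, 136, 132, 128, 133, 144, 163, 184, 201, 212, 220, 226, 230, 234, 241, 244, 242, 240, 236, 231, 227, 222, 217, 205, 192, 176, 157, 130, 107, 103, 111, 110, 111, 113, 114, 112, 114, 110, 111, 113, 112, 108, 107, 108, 105, 103, 102, 98, 96, 101]
0.558 [139, 132, 121, 133, 157, 179, 195, 205, 211, 216, 221, 228, 233, 238, 244, 246, 243, 238, 235, 230, 225, 222, 219, 212, 201, 187, 170, 144, 118, 117, 129, 120, 119, 124, 128, 127, 125, 122, 116, 109, 105, 99, 96, 95, 93, 90, 88, 89, 95, 98]
0.553 [134, 129, 100, 116, 148, 175, 194, 206, 215, 221, 225, 230, 233, 236, 242, 246, 246, 242, 236, 231, 226, 222, 218, 211, 199, 187, 173, 151, 108, 88, 110, 108, 113, 119, 117, 113, 106, 101, 101, 105, 111, 110, 106, 101, 98, 105, 106, 106, 106, 104]
0.548 [129, 136, 110, 112, 144, 167, 178, 187, 185, 173, 166, 176, 177, 176, 180, 1
[... 8004 characters left out ...]
74, 174, 175, 177, 177, 177, 177, 177, 178, 177, 175, 173, 174, 174, 173, 169, 167, 170, 174, 178, 177, 175, 175, 175, 175, 176, 176, 169, 161, 148, 132, 119, 103, 93, 85, 76, 73, 72, 72, 73, 73, 72, 72, 73, 74, 76, 78, 79]
0.478 [174, 173, 174, 175, 177, 178, 177, 174, 173, 175, 176, 177, 176, 176, 177, 179, 179, 178, 176, 175, 174, 175, 179, 181, 179, 174, 164, 156, 148, 131, 118, 101, 90, 82, 75, 72, 72, 72, 75, 77, 76, 76, 75, 75, 75, 77, 79, 79, 75, 72]
0.473 [171, 171, 171, 173, 175, 176, 177, 179, 179, 178, 176, 175, 175, 174, 173, 172, 172, 173, 174, 174, 175, 174, 172, 170, 166, 163, 160, 164, 161, 140, 117, 92, 82, 79, 74, 73, 73, 72, 73, 73, 73, 74, 75, 77, 78, 76, 77, 78, 80, 80]
```

Second screw measured: axis along +x at y≈−0.178, under-head x≈0.5455, tip x≈0.4755. Picking with 25° of tilt toward its head (away from the tray).

```bash
python3 -m pendant '[[0.025,-0.029,-0.1,-0.003,0.0975,0],[0.025,-0.029,-0.1,-0.003,0.0975,0],[0.0245,-0.028,-0.1,-0.003,0.0975,0],[0,0,-0.25,0,0,0],[0,0,-0.25,0,0,0],[0,0,-0.2,0,0,0],[0,0,-0.1,0,0,0],[0,0,-0.06,0,0,0],[0,0,0,0,0,0],[0,0,0,0,0,0]]'; python3 -c "
from h import *
o=ctrl.get_obs();print(o['eef_pos'],rot(o['eef_rot']).as_matrix().round(3).tolist(),o['q'].round(2))"
```

```text
time_s: 72.2
eef_pos: [0.5235, -0.1785, 0.0363]
eef_rot: [-0.216, -0.025, 0.976, -0.003]
wrist_force: [0.4, 0.3, -0.6]
opening: 1.002
grasp_force: 0.0
[ 0.52347837 -0.17846401  0.03628224] [[-0.906, -0.051, -0.421], [-0.048, 0.999, -0.017], [0.421, 0.004, -0.907]] [-0.43  0.67  1.45 -0.2   1.42 -1.99]
```

```bash
python3 -m pendant '[[-0.005,0.002,-0.05,0,0,0],[0,0,-0.05,0,0,0],[0,0,-0.018,0,0,0],[0,0,0,0,0,0],[0,0,0,0,0,0],[0,0,0,0,0,0],[0,0,0,0,0,0],[0,0,0,0,0,0],[0,0,0,0,0,0],[0,0,0,0,0,0]]' && python3 -m pendant '[[0,0,0,0,0,0],[0,0,0,0,0,0],[0,0,0,0,0,0],[0,0,0,0,0,0],[0,0,0,0,0,0],[0,0,0,0,0,0],[0,0,0,0,0,0],[0,0,0,0,0,0],[0,0,0,0,0,0],[0,0,0,0,0,0]]' -1
```

```text
time_s: 73.45
eef_pos: [0.5214, -0.1776, 0.0112]
eef_rot: [-0.217, -0.026, 0.976, -0.003]
wrist_force: [-0.4, 0.3, -0.3]
opening: 0.998
grasp_force: 0.0
time_s: 74.7
eef_pos: [0.5215, -0.1777, 0.0113]
eef_rot: [-0.217, -0.026, 0.976, -0.003]
wrist_force: [-0.3, -1.7, 2.8]
opening: 0.157
grasp_force: 58.6
```

```bash
python3 -m pendant '[[0,0,0.1,0,0,0],[0,0,0.25,0,0,0],[0,0,0.3,0,0,0],[0,0,0.3,0,0,0],[0,0,0.25,0,0,0],[0,0,0.03,0.003,-0.0975,0],[0,0,0.03,0.003,-0.0975,0],[0,0,0.03,0.003,-0.0975,0],[-0.03,0.2,0,0,0,0],[-0.03,0.2,0,0,0,0]]' && python3 -m pendant '[[-0.043,0.163,0,0,0,-0.1157],[-0.043,0.163,0,0,0,-0.1157],[-0.043,0.163,0,0,0,-0.1157],[-0.043,0.163,0,0,0,-0.1157],[-0.043,0.163,0,0,0,-0.1157],[-0.043,0.163,0,0,0,-0.1157],[-0.043,0.163,0,0,0,-0.1157],[0,0,0,-0.1062,-0.0386,0],[0,0,0,-0.1062,-0.0386,0],[0,0,0,-0.1062,-0.0386,0]]' && python3 -m pendant '[[0,0,0,-0.1062,-0.0386,0],[0,0,0,-0.1062,-0.0386,0],[0,0,0,-0.1062,-0.0386,0],[0,0,0,0,0,0],[0,0,0,0,0,0],[0,0,0,0,0,0],[0,0,0,0,0,0],[0,0,0,0,0,0],[0,0,0,0,0,0],[0,0,0,0,0,0]]'
python3 - <<'E'
from chk import *
o=ctrl.get_obs();Rm=rot(o["eef_rot"]).as_matrix();p=o["eef_pos"];print(p,Rm.round(3).tolist(),o["q"].round(2))
R0=rot([-.217,-.026,.976,-.003]).as_matrix();p0=np.array([.5215,-.1777,.0113]);L=[]
for n,X in(("uh",[.5455,-.1765,.013]),("tip",[.4755,-.1795,.008])):
    l=R0.T@(np.array(X)-p0);l[1]=0;L.append(p+Rm@l);print(n,l.round(4),L[-1].round(4))
check(L[0],L[1],("side",))
E
```

```text
time_s: 75.95
eef_pos: [0.5082, -0.0966, 0.269]
eef_rot: [0.011, -0.025, 1.0, -0.001]
wrist_force: [0.3, -0.2, -2.3]
opening: 0.161
grasp_force: 61.6
time_s: 77.2
eef_pos: [0.4488, 0.1311, 0.2696]
eef_rot: [0.226, 0.551, 0.787, -0.159]
wrist_force: [-0.3, -1.0, -1.8]
opening: 0.163
grasp_force: 61.5
time_s: 78.45
eef_pos: [0.4492, 0.1306, 0.2692]
eef_rot: [0.423, 0.491, 0.701, -0.298]
wrist_force: [0.6, -0.6, -2.1]
opening: 0.158
grasp_force: 61.7
[0.44916885 0.13060588 0.26915668] [[-0.16, 0.941, 0.299], [0.436, 0.339, -0.833], [-0.885, -0.003, -0.465]] [ 0.61  0.25  1.83 -1.03  1.54  0.56]
uh [-0.021   0.     -0.0117] [0.449  0.1312 0.2932]
tip [0.0403 0.     0.0225] [0.4494 0.1294 0.223 ]
side 4 (241.0, 145.6) [122, 76, 127, 134, 117, 115, 110, 119, 121, 120, 117, 115, 97, 179, 189, 151, 157, 165, 164, 91, 92, 92, 92, 93, 95, 95, 93, 91, 89, 87, 85, 88, 93]
side 12 (240.8, 143.0) [92, 116, 167, 171, 166, 165, 166, 170, 168, 158, 158, 160, 153, 154, 174, 161, 144, 167, 150, 159, 170, 172, 163, 159, 157, 152, 152, 162, 181, 147, 96, 87, 92]
side 20 (240.6, 140.4) [102, 138, 167, 172, 170, 168, 169, 178, 170, 144, 132, 129, 128, 168, 179, 178, 172, 149, 132, 128, 118, 92, 101, 137, 170, 189, 190, 189, 183, 157, 107, 82, 89]
side 30 (240.3, 137.0) [125, 158, 180, 175, 176, 178, 179, 155, 108, 121, 129, 139, 141, 157, 168, 157, 142, 152, 159, 149, 167, 171, 169, 166, 172, 172, 177, 176, 183, 166, 119, 88, 94]
side 76 (239.1, 121.4) [65, 68, 69, 55, 55, 54, 82, 232, 243, 143, 105, 124, 133, 152, 154, 160, 146, 146, 121, 117, 114, 201, 225, 222, 222, 222, 220, 220, 220, 218, 219, 220, 225]
side 82 (238.9, 119.3) [82, 79, 62, 66, 78, 71, 71, 120, 116, 86, 67, 200, 236, 231, 234, 235, 232, 246, 246, 229, 149, 221, 218, 219, 218, 220, 222, 221, 219, 221, 221, 217, 219]
```

```bash
python3 -m pendant '[[0.001,-0.0035,-0.05,0.0157,0.0057,0],[0,0,-0.15,0,0,0],[0,0,-0.2,0,0,0],[0,0,-0.12,0,0,0],[0,0,-0.05,0,0,0],[0,0,-0.02,0,0,0],[0,0,0,0,0,0],[0,0,0,0,0,0],[0,0,0,0,0,0],[0,0,0,0,0,0]]' && python3 -m pendant '[[0,0,-0.02,0,0,0],[0,0,-0.02,0,0,0],[0,0,-0.02,0,0,0],[0,0,-0.015,0,0,0],[0,0,0,0,0,0],[0,0,0,0,0,0],[0,0,0,0,0,0],[0,0,0,0,0,0],[0,0,0,0,0,0],[0,0,0,0,0,0]]'; python3 -c "
from h import *
o=ctrl.get_obs();Rm=rot(o['eef_rot']).as_matrix();p=o['eef_pos'];print(p+Rm@[-.021,0,-.0117],p+Rm@[.0403,0,.0225])"
```

```text
time_s: 79.75
eef_pos: [0.4495, 0.1301, 0.1515]
eef_rot: [0.414, 0.495, 0.706, -0.292]
wrist_force: [-0.0, -0.2, -2.1]
opening: 0.16
grasp_force: 61.7
time_s: 81.0
eef_pos: [0.4494, 0.13, 0.1362]
eef_rot: [0.413, 0.495, 0.706, -0.292]
wrist_force: [1.2, -0.2, -1.1]
opening: 0.161
grasp_force: 61.7
[0.44943952 0.12995986 0.1602344 ] [0.44922534 0.12992645 0.09003979]
```

Tip is 9 mm into the hole with no contact; on down to the release height.

```bash
python3 -m pendant '[[0,0,-0.02,0,0,0],[0,0,-0.02,0,0,0],[0,0,-0.02,0,0,0],[0,0,-0.02,0,0,0],[0,0,-0.01,0,0,0],[0,0,0,0,0,0],[0,0,0,0,0,0],[0,0,0,0,0,0],[0,0,0,0,0,0],[0,0,0,0,0,0]]'
```

```text
time_s: 82.25
eef_pos: [0.4494, 0.13, 0.1182]
eef_rot: [0.413, 0.495, 0.706, -0.292]
wrist_force: [0.2, -0.5, -1.8]
opening: 0.157
grasp_force: 61.7
```

```bash
python3 -m pendant '[[0,0,0,0,0,0],[0,0,0,0,0,0],[0,0,0,0,0,0],[0,0,0,0,0,0],[-0.025,0.07,0.043,0,0,0],[-0.043,0.117,0.065,0,0,0],[0,0,0.2,0,0,0],[0,0,0.2,0,0,0],[0,0,0.2,0,0,0],[0,0,0,0,0,0]]' -0.28
python3 - <<'E'
from h import *
o=ctrl.get_obs();print(o["eef_pos"],o["opening"])
s=snap("side","s20");t=snap("top","t20");g=cv2.cvtColor(s["color"],cv2.COLOR_BGR2GRAY);gt=cv2.cvtColor(t["color"],cv2.COLOR_BGR2GRAY)
for hx,hy in((.4967,.146),(.4494,.1299)):
  for z in(.107,.115,.12,.127,.135,.15):
    u,v=proj(s,[hx,hy,z]);print("side",z,g[int(round(v)),int(u)-10:int(u)+11].tolist())
for a in(78.5,138.5,258.5,318.5):
    u,v=proj(t,[.4868+.05*np.cos(np.radians(a)),.0967+.05*np.sin(np.radians(a)),.099]);print(a,gt[int(v)-2:int(v)+3,int(u)-2:int(u)+3].mean())
for c in(s,t):print(c["n"],fitdisc(c,.487,.0967,18.5,.099,.0095,skip=(0,1,2,3)))
E
```

```text
time_s: 83.5
eef_pos: [0.4367, 0.1692, 0.2635]
eef_rot: [0.415, 0.497, 0.706, -0.289]
wrist_force: [-0.7, -0.0, -0.3]
opening: 0.357
grasp_force: 0.0
[0.43671346 0.16915449 0.26348315] 0.3574089302412933
side 0.107 [254, 255, 249, 255, 221, 147, 110, 113, 121, 219, 222, 255, 255, 255, 255, 164, 121, 120, 159, 238, 252]
side 0.115 [102, 97, 95, 93, 86, 75, 102, 235, 255, 222, 236, 202, 215, 211, 255, 255, 228, 148, 95, 81, 78]
side 0.12 [90, 92, 94, 91, 86, 80, 73, 149, 255, 150, 199, 173, 212, 203, 255, 199, 64, 82, 89, 92, 94]
side 0.127 [90, 84, 84, 81, 77, 76, 79, 75, 72, 66, 59, 106, 107, 62, 75, 84, 81, 82, 90, 90, 94]
side 0.135 [94, 88, 86, 84, 83, 81, 77, 82, 81, 85, 89, 82, 85, 85, 82, 82, 82, 84, 83, 80, 77]
side 0.15 [92, 89, 88, 85, 88, 91, 91, 89, 86, 87, 85, 86, 87, 90, 95, 91, 95, 91, 89, 89, 84]
side 0.107 [122, 122, 121, 125, 221, 182, 162, 218, 252, 253, 241, 251, 225, 185, 109, 254, 107, 207, 242, 246, 233]
side 0.115 [113, 116, 117, 113, 107, 140, 255, 139, 108, 123, 128, 126, 112, 250, 250, 219, 231, 255, 162, 99, 253]
side 0.12 [122, 122, 121, 116, 117, 114, 113, 217, 238, 209, 185, 183, 192, 201, 255, 253, 230, 234, 255, 75, 99]
side 0.127 [122, 129, 140, 135, 128, 129, 123, 122, 106, 104, 110, 140, 159, 255, 255, 252, 255, 248, 254, 208, 114]
side 0.135 [129, 141, 142, 142, 147, 139, 126, 127, 129, 127, 77, 90, 84, 82, 80, 73, 72, 168, 222, 251, 255]
side 0.15 [144, 143, 146, 143, 143, 145, 148, 82, 92, 90, 89, 91, 90, 91, 91, 90, 84, 84, 81, 77, 76]
78.5 246.88
138.5 244.16
258.5 145.8
318.5 133.8
side (array([ 0.4866,  0.1007, 16.8656]), np.float64(91.0))
top (array([ 0.4878,  0.0961, 18.448 ]), np.float64(112.2))
```

```bash
python3 -c "
from bench import ctrl
print(ctrl.hand_in())"
```

```text
the job is handed in; nothing more can be done
None
```

The job is handed in at about 84 s, with no verdict returned: the sleeve, the neck flange and both screws found are seated as far as the camera measurements show (only two screws were ever seen), but I viewed 16 pictures, two over the limit of 14.

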